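Refill and stir the bead bowl from the locked case

TASK

Top up the bead bowl for the bracelet table: with the stirring stick, press the case's sprung hook down through the slot in its sliding door, slide the door fully open, and put every bead from the case into the bowl with those already there. Then mix them with the stick, its tip down among the beads near the bowl's floor: one full turn anticlockwise seen from above, about halfway between the middle and the wall, beginning and ending at the side of the bowl farthest from the robot. Finish with all beads in the bowl, the case slid fully shut with its hook snapped up again and the stick standing back in its stand, and leave the candle, the egg cup and the white tulip cup where they are.

Things in the scene. Friction and masses are not known exactly. Their poses are not given: they have to be found in the camera images.
- case: low wooden case, fixed, 315 x 176 mm, walls 50 mm high. Origin on the table under the hook, x axis away from the robot (yaw within 0.15). Bead compartment at the far end: x 22 to 142, y -80 to 80 mm; a step 18 mm high runs round it inside, leaving the bead floor x 36 to 128, y -58 to 58, 12 mm high. Near part, x -165 to 22 mm: deck 39 mm high with a channel 26 mm wide, 21 mm deep along y = 0 for the stick.
- door (a joint): sliding door, a light wooden frame with clear window, 172 x 158 mm, from 40 to 48 mm above the table: 0 shut, 0.118 m fully open, growing as it slides along the case's -x, towards the robot. Slides with 1 to 2 N and stays where left; hooked, it moves only 2 to 3 mm. A stick in its slot can push it either way. Has a lip 60 mm wide, x -29 to -19 mm when shut, top 58 mm above the table.
- slot (a point): middle of the slot in the door, at the door's top face (48 mm above the table); moves with the door; at x = -2, y = 0 mm of the case when shut, over the hook. The slot goes through the 8 mm door, 24 mm along the case's x and 18 mm along its y.
- hook (a joint): sprung steel hook, moves straight down: 0 up, 0.014 m fully down. Its top (20 x 12 mm) stands in the slot of the shut door, 46 mm above the table. Pressed over 6 mm (2.5 N; 3.6 N at most) it frees the door, whose underside then keeps it at 40 mm: to shut the door with the stick keep the tip above that, or it runs against the hook. Snaps up when the door is within 2 mm of shut with the slot empty.
- stick: wooden stirring stick, 110 mm long, 50 g, standing upright in the stand at the start. Origin at the lower tip, z axis up along the stick. Round rod 10 mm thick with a rounded tip from 0 to 58 mm; square handle 16 x 16 mm, its faces along the stick's x and y, from 58 to 110 mm. It may lean a few degrees in the stand.
- stick_tip (a point): lower tip of the stick (its origin)
- stand: fixed wooden block 70 x 70 mm, 50 mm high, with one vertical round hole in the middle of its top, 13 mm wide, with a chamfered mouth about 4 mm wider all round, 42 mm deep (its bottom 8 mm above the table). Origin at the centre of its underside.
- bowl: white round bowl, 146 mm across the rim (inside 136 mm), 50 mm high, inside floor 6 mm above the table and about 110 mm across; 0.6 kg. Origin at the centre of its underside; x axis points away from the robot, y to its left.
- bead_0: plain wooden bead, a short cylinder 20 mm across and 16 mm high with rounded edges, 12 g; origin at the centre of one flat end (the underside as placed), z axis along the bead. Starts upright on the floor of the case; may be absent.
- bead_1: plain wooden bead, a short cylinder 20 mm across and 16 mm high with rounded edges, 12 g; origin at the centre of one flat end (the underside as placed), z axis along the bead. Starts upright on the floor of the case; may be absent.
- bead_2: plain wooden bead, a short cylinder 20 mm across and 16 mm high with rounded edges, 12 g; origin at the centre of one flat end (the underside as placed), z axis along the bead. Starts upright on the floor of the case; may be absent.
- bead_3: plain wooden bead, a short cylinder 20 mm across and 16 mm high with rounded edges, 12 g; origin at the centre of one flat end (the underside as placed), z axis along the bead. Starts upright on the floor of the case; may be absent.
- mix_0: plain wooden bead, a short cylinder 20 mm across and 16 mm high with rounded edges, 12 g; origin at the centre of one flat end (the underside as placed), z axis along the bead. Starts in the bowl.
- mix_1: plain wooden bead, a short cylinder 20 mm across and 16 mm high with rounded edges, 12 g; origin at the centre of one flat end (the underside as placed), z axis along the bead. Starts in the bowl.
- mix_2: plain wooden bead, a short cylinder 20 mm across and 16 mm high with rounded edges, 12 g; origin at the centre of one flat end (the underside as placed), z axis along the bead. Starts in the bowl.
- candle: striped ceramic candle jar, 61 mm across, 60 mm high; leave alone
- egg_cup: small yellow egg cup, 50 mm across, 31 mm high; leave alone
- tulip: white tulip-shaped cup, 74 mm across, 87 mm high; leave alone
Things that resemble listed ones, but are neither listed nor needed, are in the scene too. Leave any blue look-alike of the stand alone.

How it is judged (in metres and radians):
On the way, in this order (a step that is already met when the one before it is completed fails the run):
1. the hook is pressed down clear of the door with the stick (value of joint hook above 0.006 m and contact force between stick and hook above 0.3 N), for 0.05 s.
2. the door is fully open (value of joint door above 0.108 m), for 0.2 s.
3. every bead is in the bowl (horizontal distance between each of bead_0, bead_1, bead_2, bead_3, mix_0, mix_1, mix_2 and bowl below 0.062 m and z of bead_0 in the frame of bowl between 0 and 0.058 m and z of bead_1 in the frame of bowl between 0 and 0.058 m and z of bead_2 in the frame of bowl between 0 and 0.058 m and z of bead_3 in the frame of bowl between 0 and 0.058 m and z of mix_0 in the frame of bowl between 0 and 0.058 m and z of mix_1 in the frame of bowl between 0 and 0.058 m and z of mix_2 in the frame of bowl between 0 and 0.058 m), for 0.3 s.
4. the stick's tip is down among the beads at the far side of the bowl (x of stick_tip in the frame of bowl above 0.015 m and y of stick_tip in the frame of bowl between -0.015 and 0.015 m and z of stick_tip in the frame of bowl below 0.03 m), for 0.05 s.
5. it has swept round to the left side (y of stick_tip in the frame of bowl above 0.015 m and x of stick_tip in the frame of bowl between -0.015 and 0.015 m and z of stick_tip in the frame of bowl below 0.03 m), for 0.05 s.
6. to the near side (x of stick_tip in the frame of bowl below -0.015 m and y of stick_tip in the frame of bowl between -0.015 and 0.015 m and z of stick_tip in the frame of bowl below 0.03 m), for 0.05 s.
7. to the right side (y of stick_tip in the frame of bowl below -0.015 m and x of stick_tip in the frame of bowl between -0.015 and 0.015 m and z of stick_tip in the frame of bowl below 0.03 m), for 0.05 s.
8. and back to the far side (all of step 4), for 0.05 s.
At the end, for the whole second after the job is handed in: The door is shut to within 5 mm and the hook up to within 2 mm; the stick stands in the hole of its stand, tip within 6 mm of the hole's bottom; every bead, old and new, lies inside the bowl, which stands upright and at rest (all of step 3 and value of joint door below 0.005 m and value of joint hook below 0.002 m and horizontal distance between stick_tip and stand below 0.008 m and z of stick_tip in the frame of stand below 0.014 m and angle between stick's own z axis and vertical below 0.2 rad and linear speed of each of stick, bowl below 0.05 m/s and angle between bowl's own z axis and vertical below 0.1 rad); the robot touches nothing.
It fails at once if the candle is shoved more than 3 cm (distance of candle from where it was at the start of the episode above 0.03 m).
It fails at once if the egg cup is shoved more than 3 cm (distance of egg_cup from where it was at the start of the episode above 0.03 m).
It fails at once if the white tulip cup is shoved more than 3 cm (distance of tulip from where it was at the start of the episode above 0.03 m).
Of bead_0, bead_1, bead_2, bead_3 only 2 to 4 are there at a start; the rules pass over those that are not, and their reading is None.
At some moment in a run one of bead_0, bead_1, bead_2, bead_3 may be knocked a few centimetres aside while the robot is not near it.
It also fails if it takes over 210 s, if anything falls off the work surface, if the arm or the gripper's body presses on something with over 40 N, if the wrist force passes 120 N, or if a joint passes its speed limit or range.

ROBOT

A 7-joint arm with a two-finger parallel gripper is mounted at the origin on a cart in front of the work surface, level with it; the furniture and walls round the work are solid. World frame = base frame: x ahead of the robot, y to its left, z up, the work surface at z = 0. Lengths are in m, angles in degrees, forces in N, time in s.
With the tool pointing down it reaches from about 0.425 to 0.875 m from the base axis. Payload 4.7 kg.
Tool frame: the origin (TCP) lies between the finger pads; the fingertips stand 17 mm ahead of it and the grasp point (between the pads) lies 2 mm behind it; z points along the fingers, y is the line along which they close (so a half turn about z gives the same grasp; the last joint's range is limited). The gripper opens to 87 mm and grips with 3 to 60 N. Pads are 19 mm wide; open, the fingers measure 117 mm over their backs; the gripper's body (75 mm by 190 mm) begins 51 mm behind the grasp point.
Start: joints at [-70.869, 18.392, -4.016, 83.108, 1.295, 78.541, -3.26], TCP at [0.204, 0.617, 0.24] pointing down, gripper open.
Joint ranges: [-163.93, 163.93], [-17.29, 119.83], [-79.2, 71.16], [3.27, 140.29], [-89.18, 269.18], [5.43, 117.66], [-154.24, 154.24]. Speed limits (degrees/s): [147.25, 147.25, 180, 180, 180, 180, 180].

INTERFACE

Orientations are given as [roll, pitch, yaw] about the fixed x, y, z axes, in that order (R = Rz(yaw) Ry(pitch) Rx(roll)).
In Python, from cell import env, cams gives the robot as it stands.
- The arm moves only by the shell command python3 -m pendant 'ROWS' [FORCE]. ROWS is JSON, a list of rows, each an object of numbers: "tx", "ty", "tz": the shift along the tool's x, y, z each as a share of 0.05 m, from -1 to 1; "spin": the turn about the tool's z as a share of 4 degrees, from -1 to 1; "claw": the closure, from 0 (fully open) to 1 (shut). A call has 1 to 10 rows; each row shifts and turns the commanded pose from where the row before left it, along the tool's axes as they then stand; what a row does not reach is not made up. A row lasts 1/8 s, in which the tool goes at most 62.5 mm and 10.7 degrees, less where a joint would pass 70% of its speed; a pose out of reach is approached as far as the arm can. A call with a number of a shift or a turn outside -1 to 1 is refused whole. A call with a gripper value outside its range is refused whole. The fingers move at their own pace and stop on an object; FORCE is the grip in N (left out, the last holds). Time passes only in rows, so rows that do not move let the fingers close. It gives the time, the measured TCP pose, the force, the opening and the grip force at its end, in the units of the state.
- env.get_obs(): the state, without advancing time (a new reading comes with each control period).
- cams.read_camera(name): name is "scene" or "top" or "wrist"; returns the picture (480x640x3 uint8, red, green, blue); there is no depth.
- cams.camera_info(name): a dict with "fx", "fy", "cx", "cy" (pixels), "k1" (the pictures are not rectified: a ray, as slopes to the right and down, at radius r is drawn at 1 + k1 r^2 times it, then the intrinsics apply), "rvec" (rotation vector, rad) and "tvec" (3), from world to camera coordinates, as OpenCV has them. Camera axes: x right, y down, z forward; pixel columns grow to the right and rows downward; lengths in m; the calibration is good to about 2 mm. A picture is of the moment at which its call begins: read the wrist's pose just before it. camera_info takes no time and is no camera call; for the wrist camera it gives the pose at the moment of the call.
- env.sign_off(): hands the job in; it is judged then, once.
The state is a dict: "time_s": time; "qpos": joint angles; "joint_velocities": joint speeds; "effort": joint torques, N m; "tool_pos": TCP position; "tool_rot": TCP orientation; "force": force on the tool from outside, world axes, zero at the start; "wrist_torque": the same for the moment, N m; "grip_width": finger opening in m; "grasp_force": force on a finger pad.
Only numpy, scipy, OpenCV 4.12 (cv2) and the standard library are available. Lean on these libraries where they do the work, as an engineer would, in place of code of your own. Each camera call takes 0.05 s, during which the arm holds its last target. There are 200 camera calls.

## Working session

There is one attempt and no reset: what is moved stays moved. The work goes in short steps, Python scripts to look and compute and a shell command to move; the robot and the scene stay as the last step left them, time stands still between calls to the robot, and variables do not carry over. Pictures are saved under pics/ and viewed, at most 14 in all, crops included, and the job is handed in when it is done.

```bash
ls; mkdir -p pics; cat > h.py <<'E'
import numpy as np, cv2
from cell import env, cams
def save(name, fn, crop=None, scale=1):
    im=cams.read_camera(name)[:,:,::-1]
    cv2.imwrite('pics/raw_'+fn,im)
    if crop: x0,y0,x1,y1=crop; im=im[y0:y1,x0:x1]
    im=cv2.resize(im,None,fx=scale,fy=scale,interpolation=cv2.INTER_CUBIC)
    cv2.imwrite('pics/'+fn,im)
def ray(info,u,v):
    xd=(u-info['cx'])/info['fx']; yd=(v-info['cy'])/info['fy']
    x,y=xd,yd
    for _ in range(30):
        s=1+info['k1']*(x*x+y*y); x,y=xd/s,yd/s
    R,_=cv2.Rodrigues(np.array(info['rvec'],float)); t=np.array(info['tvec'],float)
    return -R.T@t, R.T@np.array([x,y,1.])
def at(info,u,v,z):
    c,d=ray(info,u,v); return c+d*(z-c[2])/d[2]
def proj(info,P):
    R,_=cv2.Rodrigues(np.array(info['rvec'],float)); p=R@np.array(P,float)+np.array(info['tvec'],float)
    x,y=p[0]/p[2],p[1]/p[2]; s=1+info['k1']*(x*x+y*y)
    return np.array([info['fx']*x*s+info['cx'],info['fy']*y*s+info['cy']])
E
python3 - <<'E'
from h import *
o=env.get_obs(); print(o['time_s'],o['tool_pos'],o['tool_rot'],o['grip_width'])
save('top','top0.png',scale=1.25); save('scene','scene0.png',scale=1.25)
for n in ('top','scene'):
    i=cams.camera_info(n); print({k:np.round(v,4).tolist() for k,v in i.items()}); print(ray(i,320,240))
E
```

```text
pics
0.0 [0.20421909 0.61654713 0.23846973] [-1.79891875e+02  5.94635786e-03  1.61678860e+02] 0.08714574044078978
{'fx': 469.9824, 'fy': 469.9824, 'cx': 317.9036, 'cy': 241.3987, 'k1': -0.1032, 'rvec': [2.1591, -2.1014, 0.1819], 'tvec': [-0.0367, 0.5433, 0.9253]}
(array([ 0.37737979, -0.0262037 ,  1.00476308]), array([ 1.74489062e-01, -3.03287187e-05, -9.84673713e-01]))
{'fx': 494.287, 'fy': 494.287, 'cx': 311.8402, 'cy': 242.9764, 'k1': 0.0128, 'rvec': [2.2411, -0.8378, 0.3372], 'tvec': [-0.4452, 0.2848, 0.8548]}
(array([ 0.08013638, -0.59198454,  0.80820967]), array([ 0.47162696,  0.52315297, -0.71006179]))
```

View pics/top0.png

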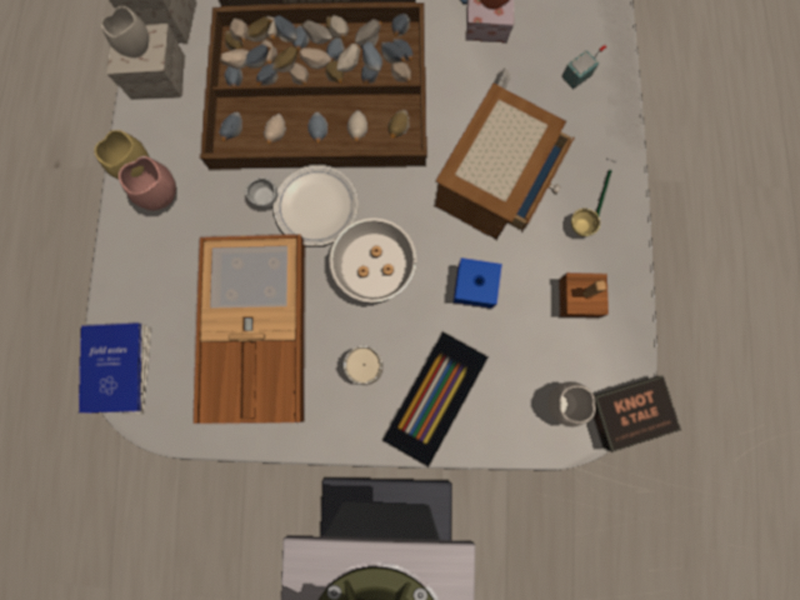

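View pics/scene0.png

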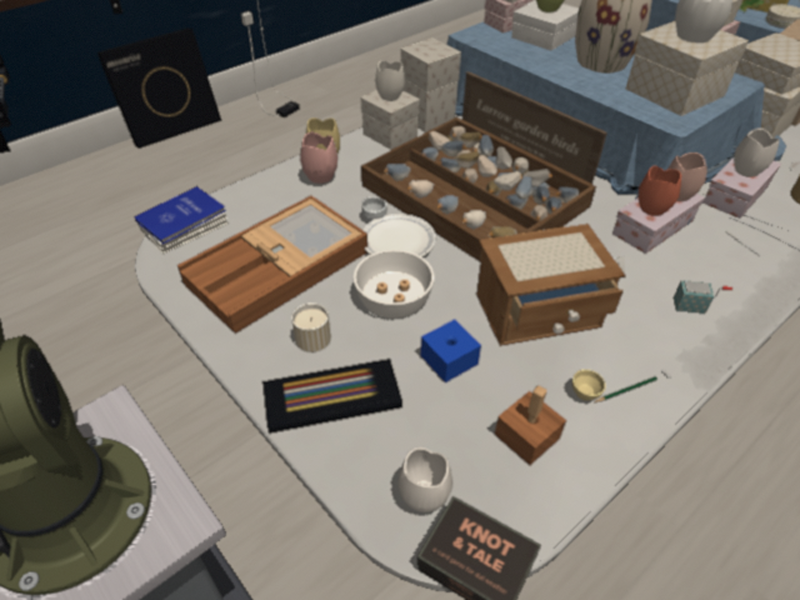

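The top view shows the case (197–303, 236–422) with four beads, the bowl (373, 260), candle (362, 366), tulip cup (573, 405) and egg cup (585, 222). There are two stands. The blue one (478, 282) is an empty look-alike. The wooden one (585, 295) holds the stick, so that is the one meant. I'll confirm it in an enlarged crop.

```bash
python3 - <<'E'
from h import *
t=cv2.imread('pics/raw_top0.png'); s=cv2.imread('pics/raw_scene0.png')
a=cv2.resize(t[180:345,150:250],None,fx=3.6,fy=3.6,interpolation=cv2.INTER_CUBIC) #360x594
b=cv2.resize(t[205:265,435:500],(390,360),interpolation=cv2.INTER_CUBIC) # x6
c=cv2.resize(s[300:375,385:460],(232,232),interpolation=cv2.INTER_CUBIC)
im=np.zeros((594,760,3),np.uint8); im[:594,:360]=a; im[:360,365:755]=b; im[362:594,365:597]=c
cv2.imwrite('pics/c1.png',im)
E
```

```text
(no output)
```

View pics/c1.png

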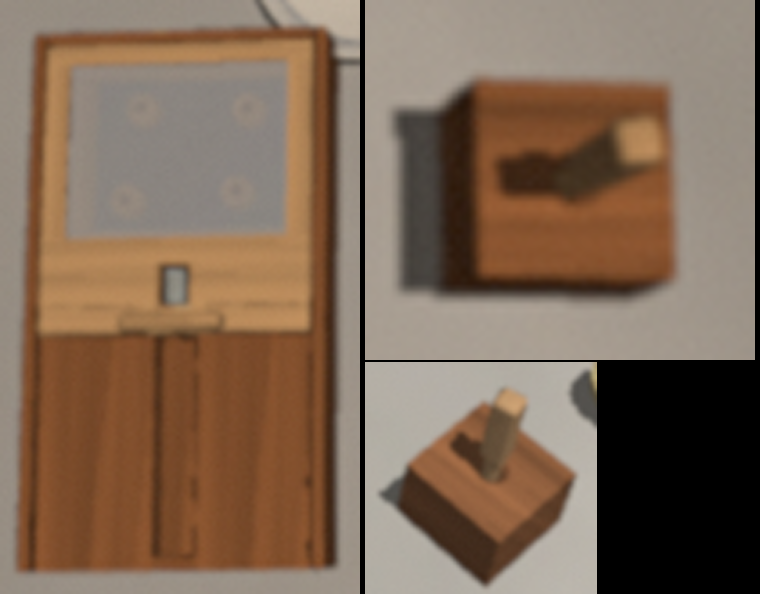

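The wooden stand holds the stick, whose top is at crop pixel (638, 140). The case slot is at (175, 285) and the four beads are at (143, 108), (246, 108), (127, 200) and (236, 191).

```bash
python3 - <<'E'
from h import *
i=cams.camera_info('top')
A=lambda u,v,z:at(i,150+u/3.6-.36,180+v/3.6-.36,z)
B=lambda u,v,z:at(i,435+(u-365)/6-.42,205+v/6-.42,z)
st=[B(*p,.05) for p in [(474,80),(668,84),(676,277),(474,275)]]
for p in st: print('stand',p)
print('stand c',np.mean(st,0),'yaw',[np.degrees(np.arctan2(*(st[a]-st[b])[[1,0]])) for a,b in((0,3),(1,2))])
print('stick top',B(638,140,.118))
cs=[A(*p,.05) for p in [(36,36),(329,30),(333,567),(18,570)]]
for p in cs: print('case',p)
print('yaws',np.degrees(np.arctan2(*(cs[0]-cs[3])[[1,0]])),np.degrees(np.arctan2(*(cs[1]-cs[2])[[1,0]])), 'ends',[np.degrees(np.arctan2(-(cs[b]-cs[a])[0],-(cs[b]-cs[a])[1])) for a,b in((0,1),(3,2))], np.mean(cs,0))
print('slot',A(175,285,.048))
for p in [(143,108),(246,108),(127,200),(236,191)]: print('bead',A(*p,.028))
T=lambda u,v,z:at(i,u/1.25,v/1.25,z)
for p in [(330,260),(415,260),(373,219),(373,301)]: print('bowl',T(*p,.05))
for n,u,v,z in(('candle',362,362,.06),('egg',585,222,.03),('tulip',576,402,.08),('mix',376,251,.02),('mix',363,271,.02),('mix',388,269,.02),('chestcorner',438,192,.1),('chest',497,235,.1),('chest',571,137,.1),('plate',357,205,.01),('blue',478,282,.05),('pencil',485,357,.02),('jar',262,193,.03)): print(n,T(u,v,z))
# scene crosscheck
s=cams.camera_info('scene')
C=lambda u,v,z:at(s,385+(u-365)*75/232,300+(v-362)*75/232,z)
print('scene: top',C(512,403,.118),'corners',C(485,403,.05),C(575,475,.05),C(494,538,.05),C(410,466,.05))
E
```

```text
stand [ 0.60121753 -0.30359212  0.05      ]
stand [ 0.60190657 -0.37310089  0.05      ]
stand [ 0.53327551 -0.37349411  0.05      ]
stand [ 0.53213557 -0.3019694   0.05      ]
stand c [ 0.5671338  -0.33803913  0.05      ] yaw [np.float64(-1.3456181993368481), np.float64(0.32827335686121883)]
stick top [ 0.56694036 -0.33767423  0.118     ]
case [0.64630085 0.31818163 0.05      ]
case [0.6536364  0.14344471 0.05      ]
case [0.34462921 0.12459161 0.05      ]
case [0.33616569 0.30307647 0.05      ]
yaws 2.7883925310720596 3.4913940964734578 ends [np.float64(-2.403897530237678), np.float64(-2.7148579347332875)] [0.49518304 0.2223236  0.05      ]
slot [0.50065491 0.22428586 0.048     ]
bead [0.60922039 0.25658578 0.028     ]
bead [0.61068772 0.19433053 0.028     ]
bead [0.55308777 0.26192398 0.028     ]
bead [0.56021406 0.19698969 0.028     ]
bowl [0.61135518 0.09264268 0.05      ]
bowl [ 0.61512073 -0.0495122   0.05      ]
bowl [0.68471522 0.02316896 0.05      ]
bowl [0.54368615 0.01826302 0.05      ]
candle [0.44205998 0.03210899 0.06      ]
egg [ 0.69733165 -0.34590398  0.03      ]
tulip [ 0.38605433 -0.30704511  0.08      ]
mix [0.63677349 0.01750458 0.02      ]
mix [0.60074907 0.03864264 0.02      ]
mix [ 0.60541795 -0.00419612  0.02      ]
chestcorner [ 0.71731439 -0.08321234  0.1       ]
chest [ 0.64764338 -0.17880255  0.1       ]
chest [ 0.82268616 -0.30532273  0.1       ]
plate [0.72283475 0.05457048 0.01      ]
blue [ 0.58047696 -0.15509919  0.05      ]
pencil [ 0.45857755 -0.17150579  0.02      ]
jar [0.73441073 0.22109403 0.03      ]
scene: top [ 0.56646509 -0.34237143  0.118     ] corners [ 0.60201474 -0.30702869  0.05      ] [ 0.60157507 -0.37509454  0.05      ] [ 0.53323433 -0.37138908  0.05      ] [ 0.53359635 -0.30778158  0.05      ]
```

```bash

python3 -m pendant '[{"spin":1},{"spin":1},{"spin":1},{"spin":1},{"spin":1},{"spin":1},{"spin":1},{"spin":1},{"spin":1}]'
python3 -m pendant '[{"spin":1},{"spin":1},{"spin":1},{"spin":1},{"spin":1},{"spin":1},{"spin":1},{"spin":1},{"spin":0.9}]'
python3 -m pendant '[{"tx":-0.8,"ty":0.8},{"tx":-0.8,"ty":0.8},{"tx":-0.8,"ty":0.8},{"tx":-0.8,"ty":0.8},{"tx":-0.8,"ty":0.8},{"tx":-0.8,"ty":0.8},{"tx":-0.8,"ty":0.8},{"tx":-0.8,"ty":0.8},{"tx":-0.8,"ty":0.8}]'
python3 -m pendant '[{"tx":-1},{"tx":-1},{"tx":-1},{"tx":-1},{"tx":-1},{"tx":-1},{"tx":-1},{"tx":-1},{"tx":-1},{}]'
```

```text
invalid input at $[0]: expected keys tx, ty, tz, spin, claw
invalid input at $[0]: expected keys tx, ty, tz, spin, claw
invalid input at $[0]: expected keys tx, ty, tz, spin, claw
invalid input at $[0]: expected keys tx, ty, tz, spin, claw
```

```bash

python3 -m pendant '[{"tx":0,"ty":0,"tz":0,"spin":1,"claw":0},{"tx":0,"ty":0,"tz":0,"spin":1,"claw":0},{"tx":0,"ty":0,"tz":0,"spin":1,"claw":0},{"tx":0,"ty":0,"tz":0,"spin":1,"claw":0},{"tx":0,"ty":0,"tz":0,"spin":1,"claw":0},{"tx":0,"ty":0,"tz":0,"spin":1,"claw":0},{"tx":0,"ty":0,"tz":0,"spin":1,"claw":0},{"tx":0,"ty":0,"tz":0,"spin":1,"claw":0},{"tx":0,"ty":0,"tz":0,"spin":1,"claw":0}]'
python3 -m pendant '[{"tx":0,"ty":0,"tz":0,"spin":1,"claw":0},{"tx":0,"ty":0,"tz":0,"spin":1,"claw":0},{"tx":0,"ty":0,"tz":0,"spin":1,"claw":0},{"tx":0,"ty":0,"tz":0,"spin":1,"claw":0},{"tx":0,"ty":0,"tz":0,"spin":1,"claw":0},{"tx":0,"ty":0,"tz":0,"spin":1,"claw":0},{"tx":0,"ty":0,"tz":0,"spin":1,"claw":0},{"tx":0,"ty":0,"tz":0,"spin":1,"claw":0},{"tx":0,"ty":0,"tz":0,"spin":0.9,"claw":0}]'
python3 -m pendant '[{"tx":-0.8,"ty":0.8,"tz":0,"spin":0,"claw":0},{"tx":-0.8,"ty":0.8,"tz":0,"spin":0,"claw":0},{"tx":-0.8,"ty":0.8,"tz":0,"spin":0,"claw":0},{"tx":-0.8,"ty":0.8,"tz":0,"spin":0,"claw":0},{"tx":-0.8,"ty":0.8,"tz":0,"spin":0,"claw":0},{"tx":-0.8,"ty":0.8,"tz":0,"spin":0,"claw":0},{"tx":-0.8,"ty":0.8,"tz":0,"spin":0,"claw":0},{"tx":-0.8,"ty":0.8,"tz":0,"spin":0,"claw":0},{"tx":-0.8,"ty":0.8,"tz":0,"spin":0,"claw":0}]'
python3 -m pendant '[{"tx":-1,"ty":0,"tz":0,"spin":0,"claw":0},{"tx":-1,"ty":0,"tz":0,"spin":0,"claw":0},{"tx":-1,"ty":0,"tz":0,"spin":0,"claw":0},{"tx":-1,"ty":0,"tz":0,"spin":0,"claw":0},{"tx":-1,"ty":0,"tz":0,"spin":0,"claw":0},{"tx":-1,"ty":0,"tz":0,"spin":0,"claw":0},{"tx":-1,"ty":0,"tz":0,"spin":0,"claw":0},{"tx":-1,"ty":0,"tz":0,"spin":0,"claw":0},{"tx":-1,"ty":0,"tz":0,"spin":0,"claw":0},{"tx":0,"ty":0,"tz":0,"spin":0,"claw":0}]'
```

```text
time_s: 1.23
tool_pos: [0.2043, 0.6167, 0.2389]
tool_rot: [-180.0, 0.0, 125.5]
force: [-1.5, 1.2, -0.0]
grip_width: 0.087
grasp_force: 0.0
time_s: 2.35
tool_pos: [0.2042, 0.6167, 0.2389]
tool_rot: [-180.0, 0.1, 90.0]
force: [-0.0, -0.1, -0.1]
grip_width: 0.087
grasp_force: 0.0
time_s: 3.48
tool_pos: [0.5657, 0.2562, 0.2393]
tool_rot: [-180.0, -0.0, 90.1]
force: [1.0, 0.5, 0.4]
grip_width: 0.0866
grasp_force: 0.0
time_s: 4.72
tool_pos: [0.5637, -0.1982, 0.2394]
tool_rot: [-179.9, 0.2, 89.6]
force: [-0.3, -0.1, -1.0]
grip_width: 0.0872
grasp_force: 0.0
```

```bash

python3 -m pendant '[{"tx":-0.9,"ty":0.05,"tz":0,"spin":0,"claw":0},{"tx":-0.9,"ty":0.02,"tz":0,"spin":0,"claw":0},{"tx":-1,"ty":0,"tz":0,"spin":0,"claw":0.3},{"tx":0,"ty":0,"tz":0,"spin":0,"claw":0.3}]'
python3 - <<'E'
from h import *
o=env.get_obs(); i=cams.camera_info('wrist'); save('wrist','w1.png',scale=1.25)
print(o['tool_pos'],{k:np.round(v,5).tolist() for k,v in i.items()})
E
```

```text
time_s: 5.22
tool_pos: [0.5671, -0.3366, 0.2389]
tool_rot: [-179.9, 0.1, 89.7]
force: [0.2, -0.6, -0.0]
grip_width: 0.0744
grasp_force: 0.0
[ 0.56714637 -0.33656979  0.2388885 ] {'fx': 399.07321, 'fy': 399.07321, 'cx': 322.73036, 'cy': 234.03994, 'k1': -0.01261, 'rvec': [-2.88764, 0.00496, 0.00434], 'tvec': [-0.56817, -0.35456, 0.30608]}
```

View pics/w1.png

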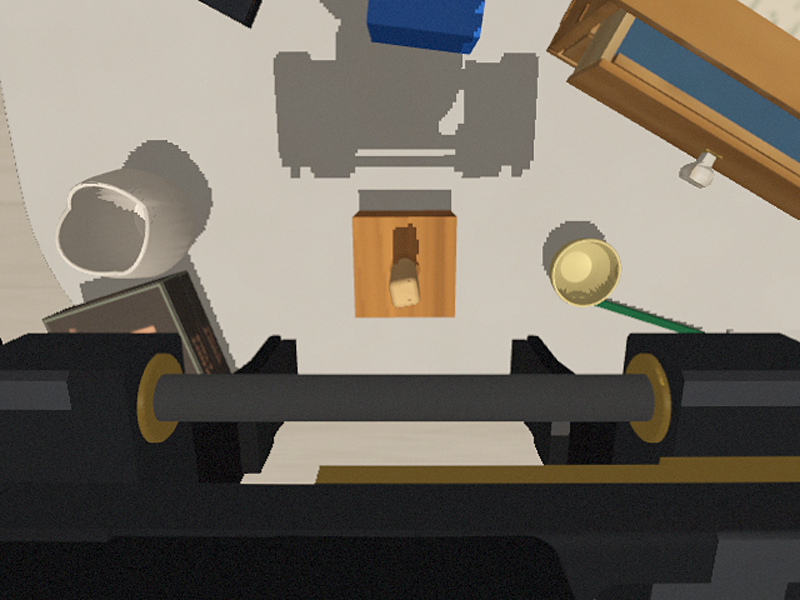

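The wrist view shows the stand top at (353–455, 216–317) and the stick's top face centred at (404, 294), with only a slight yaw.

```bash
python3 - <<'E'
from h import *
i=cams.camera_info('wrist')
W=lambda u,v,z:at(i,u/1.25,v/1.25,z)
print('stand',np.mean([W(353,216,.05),W(455,216,.05),W(455,317,.05),W(353,317,.05)],0),W(353,216,.05),W(455,317,.05))
print('top',W(404.5,294,.118)); 
im=cv2.imread('pics/raw_w1.png'); cv2.imwrite('pics/w1c.png',cv2.resize(im[165:260,275:372],None,fx=5.5,fy=5.5,interpolation=cv2.INTER_CUBIC))
E
```

```text
stand [ 0.56882147 -0.33405247  0.05      ] [ 0.53489192 -0.29891872  0.05      ] [ 0.60452907 -0.3691733   0.05      ]
top [ 0.569147   -0.33486646  0.118     ]
```

View pics/w1c.png

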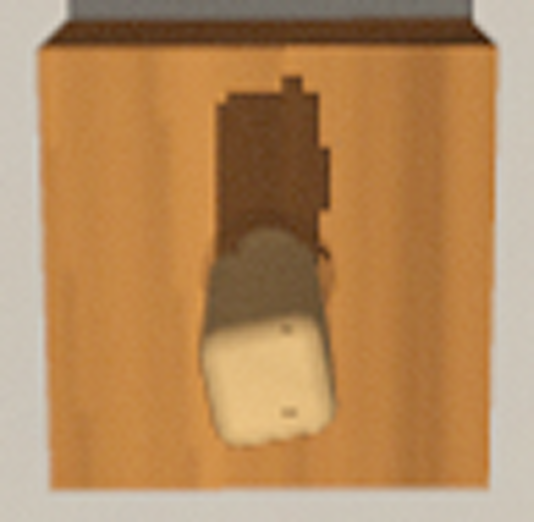

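```bash

python3 -m pendant '[{"tx":0,"ty":0.03,"tz":0,"spin":-1,"claw":0.4},{"tx":0,"ty":0,"tz":0,"spin":-1,"claw":0.4},{"tx":0,"ty":0,"tz":0,"spin":-0.8,"claw":0.4},{"tx":0,"ty":0,"tz":0.9,"spin":0,"claw":0.4},{"tx":0,"ty":0,"tz":0.9,"spin":0,"claw":0.4},{"tx":0,"ty":0,"tz":0.7,"spin":0,"claw":0.4},{"tx":0,"ty":0,"tz":0.3,"spin":0,"claw":0.4},{"tx":0,"ty":0,"tz":0,"spin":0,"claw":0.4}]' 40
python3 -m pendant '[{"tx":0,"ty":0,"tz":0,"spin":0,"claw":0.7},{"tx":0,"ty":0,"tz":0,"spin":0,"claw":0.8},{"tx":0,"ty":0,"tz":0,"spin":0,"claw":0.9},{"tx":0,"ty":0,"tz":0,"spin":0,"claw":1},{"tx":0,"ty":0,"tz":0,"spin":0,"claw":1},{"tx":0,"ty":0,"tz":0,"spin":0,"claw":1},{"tx":0,"ty":0,"tz":0,"spin":0,"claw":1}]' 40
```

```text
time_s: 6.28
tool_pos: [0.571, -0.3307, 0.099]
tool_rot: [-180.0, -0.1, 101.4]
force: [0.9, 0.6, -0.1]
grip_width: 0.0525
grasp_force: 0.0
time_s: 7.15
tool_pos: [0.5694, -0.333, 0.0996]
tool_rot: [-179.9, -0.0, 101.2]
force: [-5.1, -0.2, 3.7]
grip_width: 0.0152
grasp_force: 40.1
```

```bash

python3 -m pendant '[{"tx":0,"ty":0,"tz":-0.4,"spin":0,"claw":1},{"tx":0,"ty":0,"tz":-0.6,"spin":0,"claw":1},{"tx":0,"ty":0,"tz":-0.8,"spin":0,"claw":1},{"tx":0,"ty":0,"tz":-0.8,"spin":0,"claw":1},{"tx":0,"ty":0,"tz":-0.6,"spin":0,"claw":1},{"tx":0,"ty":0,"tz":0,"spin":1,"claw":1},{"tx":0,"ty":0,"tz":0,"spin":1.0,"claw":1},{"tx":0,"ty":0,"tz":0,"spin":0.1,"claw":1}]' 60
python3 -m pendant '[{"tx":0.9,"ty":0,"tz":0,"spin":0,"claw":1},{"tx":0.9,"ty":0,"tz":0,"spin":0,"claw":1},{"tx":0.9,"ty":0,"tz":0,"spin":0,"claw":1},{"tx":0.9,"ty":0,"tz":0,"spin":0,"claw":1},{"tx":0.9,"ty":0,"tz":0,"spin":0,"claw":1},{"tx":0.9,"ty":0,"tz":0,"spin":0,"claw":1},{"tx":0.9,"ty":-0.4,"tz":0,"spin":0,"claw":1},{"tx":0.9,"ty":-0.4,"tz":0,"spin":0,"claw":1},{"tx":0.9,"ty":0,"tz":0,"spin":0,"claw":1},{"tx":0.9,"ty":0,"tz":0,"spin":0,"claw":1}]'
python3 -m pendant '[{"tx":0.9,"ty":0,"tz":0,"spin":0,"claw":1},{"tx":0.9,"ty":0,"tz":0,"spin":0,"claw":1},{"tx":0,"ty":0,"tz":0.8,"spin":0,"claw":1},{"tx":0,"ty":0,"tz":0.8,"spin":0,"claw":1},{"tx":0,"ty":0,"tz":0,"spin":0,"claw":1},{"tx":0,"ty":0,"tz":0,"spin":0,"claw":1},{"tx":0,"ty":0,"tz":0,"spin":0,"claw":1}]'
python3 - <<'E'
from h import *
o=env.get_obs(); i=cams.camera_info('wrist'); save('wrist','w2.png'); save('scene','s2.png'); save('top','t2.png')
print(o['tool_pos'],o['force'],{k:np.round(v,5).tolist() for k,v in i.items()})
a=cv2.imread('pics/raw_w2.png'); a=cv2.resize(a,(480,360))
s=cv2.imread('pics/raw_s2.png')[100:260,130:290]; t=cv2.imread('pics/raw_t2.png')[150:300,140:260]
im=np.zeros((600,800,3),np.uint8); im[:360,:480]=a; im[:320,480:800]=cv2.resize(s,(320,320)); 
cv2.imwrite('pics/c2.png',im)
E
```

```text
time_s: 8.15
tool_pos: [0.572, -0.3319, 0.2609]
tool_rot: [179.8, 0.0, 93.0]
force: [-0.7, 0.4, -0.2]
grip_width: 0.0152
grasp_force: 60.2
time_s: 9.4
tool_pos: [0.5082, 0.117, 0.2608]
tool_rot: [179.9, -0.1, 93.0]
force: [0.8, 0.1, -0.5]
grip_width: 0.0155
grasp_force: 60.2
time_s: 10.28
tool_pos: [0.5049, 0.2054, 0.1819]
tool_rot: [179.8, -0.1, 92.9]
force: [0.3, -0.4, 0.1]
grip_width: 0.0151
grasp_force: 60.2
[0.50492863 0.20540436 0.18187459] [ 0.29008225 -0.40440518  0.08182031] {'fx': 399.07321, 'fy': 399.07321, 'cx': 322.73036, 'cy': 234.03994, 'k1': -0.01261, 'rvec': [-2.89127, -0.07376, -0.01388], 'tvec': [-0.5158, 0.15861, 0.3764]}
```

View pics/c2.png

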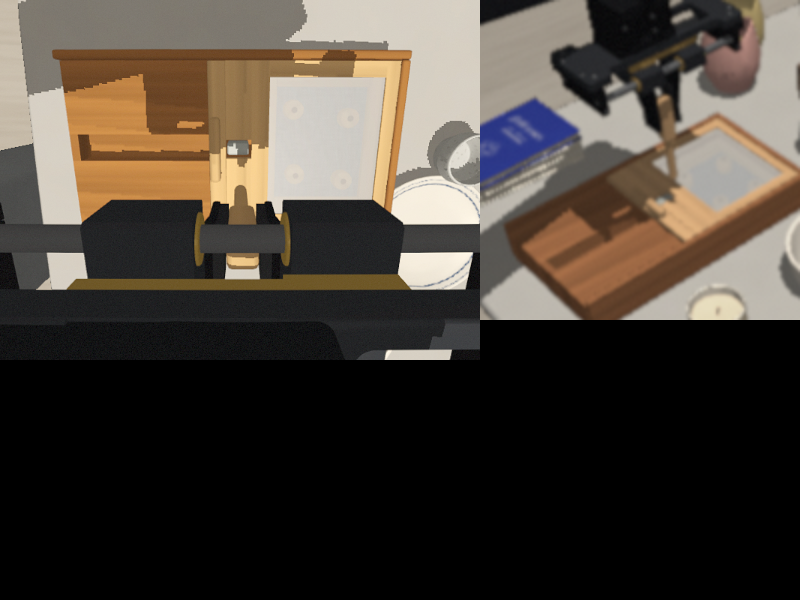

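The wrist view shows the slot near (238, 148) and the stick's tip near (240, 188). I'll enlarge it to measure both.

```bash
python3 - <<'E'
from h import *
im=cv2.imread('pics/raw_w2.png'); cv2.imwrite('pics/w2c.png',cv2.resize(im[180:280,270:370],None,fx=5.5,fy=5.5,interpolation=cv2.INTER_CUBIC))
E
```

```text
(no output)
```

View pics/w2c.png

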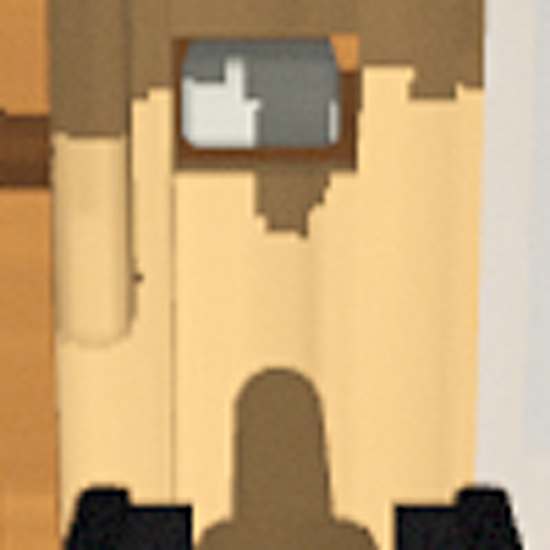

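```bash
python3 - <<'E'
from h import *
i=cams.camera_info('wrist'); o=env.get_obs(); print(o['tool_pos'],ray(i,320,240)[0])
tip=at(i,270+281/5.5-.4,180+414/5.5-.4,.0953); slot=at(i,270+265/5.5-.4,180+103/5.5-.4,.048)
print(tip,slot)
print([at(i,270+u/5.5-.4,180+v/5.5-.4,.048) for u,v in((172,38),(357,168))])
d=slot-tip; y=np.radians(2.9); print('case dx,dy',d[0]*np.cos(y)+d[1]*np.sin(y),-d[0]*np.sin(y)+d[1]*np.cos(y))
E
```

```text
[0.50430377 0.20514664 0.18089654] [0.50096874 0.27262922 0.32614533]
[0.50381265 0.20064992 0.0953    ] [0.50026654 0.22735048 0.048     ]
[array([0.48807305, 0.23506672, 0.048     ]), array([0.5125127 , 0.21951441, 0.048     ])]
case dx,dy -0.002190706833581772 0.026845778162274438
```

```bash

python3 -m pendant '[{"tx":0.52,"ty":-0.04,"tz":0,"spin":0,"claw":1},{"tx":0,"ty":0,"tz":0.3,"spin":0,"claw":1},{"tx":0,"ty":0,"tz":0.3,"spin":0,"claw":1},{"tx":0,"ty":0,"tz":0,"spin":0,"claw":1},{"tx":0,"ty":0,"tz":0,"spin":0,"claw":1},{"tx":0,"ty":0,"tz":0,"spin":0,"claw":1}]'
python3 - <<'E'
from h import *
save('wrist','w3.png'); save('scene','s3.png'); save('top','t3.png')
a=cv2.imread('pics/raw_w3.png')[180:280,270:370]
s=cv2.imread('pics/raw_s3.png')[120:220,170:270]
im=np.hstack([cv2.resize(a,(400,400),interpolation=2),cv2.resize(s,(400,400),interpolation=2)])
cv2.imwrite('pics/c3.png',im)
E
```

```text
time_s: 11.18
tool_pos: [0.5008, 0.2305, 0.1501]
tool_rot: [179.9, -0.0, 92.8]
force: [-0.2, 0.0, 0.0]
grip_width: 0.0156
grasp_force: 60.2
```

View pics/c3.png

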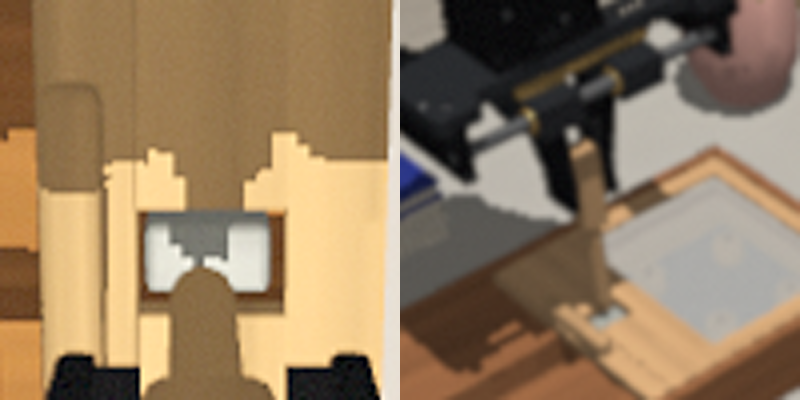

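```bash
python3 - <<'E'
from h import *
i=cams.camera_info('wrist')
for zt in (.0635,.061):
  tip=at(i,270+204/4-.4,180+301/4-.4,zt); a,b=[at(i,270+u/4-.4,180+v/4-.4,.048) for u,v in((139,212),(285,303))]
  print(tip,a,b); d=(a+b)/2-tip; y=np.radians(2.9); print('case dx,dy',d[0]*np.cos(y)+d[1]*np.sin(y),-d[0]*np.sin(y)+d[1]*np.cos(y))
E
```

```text
[0.49994055 0.22593208 0.0635    ] [0.48899586 0.23541022 0.048     ] [0.51323883 0.22141844 0.048     ]
case dx,dy 0.0013008797955231621 0.002419537097895397
[0.4999676  0.22515033 0.061     ] [0.48899586 0.23541022 0.048     ] [0.51323883 0.22141844 0.048     ]
case dx,dy 0.0013134058820600879 0.003201654831557158
```

```bash

python3 -m pendant '[{"tx":0.03,"ty":0.02,"tz":0.1,"spin":0,"claw":1},{"tx":0,"ty":0,"tz":0.1,"spin":0,"claw":1},{"tx":0,"ty":0,"tz":0.1,"spin":0,"claw":1},{"tx":0,"ty":0,"tz":0,"spin":0,"claw":1}]'
python3 -m pendant '[{"tx":0,"ty":0,"tz":0.1,"spin":0,"claw":1},{"tx":0,"ty":0,"tz":0.06,"spin":0,"claw":1},{"tx":0,"ty":0,"tz":0,"spin":0,"claw":1}]'
```

```text
time_s: 11.82
tool_pos: [0.5012, 0.2323, 0.1343]
tool_rot: [-180.0, 0.0, 92.9]
force: [-0.2, -0.1, 1.0]
grip_width: 0.0154
grasp_force: 60.2
time_s: 12.2
tool_pos: [0.5014, 0.2324, 0.1266]
tool_rot: [180.0, -0.0, 92.9]
force: [-0.2, -0.4, 1.6]
grip_width: 0.0155
grasp_force: 60.2
```

```bash

python3 -m pendant '[{"tx":0,"ty":0,"tz":0.04,"spin":0,"claw":1},{"tx":0,"ty":0,"tz":0,"spin":0,"claw":1}]'
python3 -m pendant '[{"tx":0,"ty":-0.2,"tz":0,"spin":0,"claw":1},{"tx":0,"ty":-0.2,"tz":0,"spin":0,"claw":1},{"tx":0,"ty":-0.2,"tz":0,"spin":0,"claw":1}]'
```

```text
time_s: 12.45
tool_pos: [0.5014, 0.2324, 0.1246]
tool_rot: [180.0, -0.0, 92.9]
force: [0.3, 0.0, 3.0]
grip_width: 0.0157
grasp_force: 60.2
time_s: 12.82
tool_pos: [0.4705, 0.2306, 0.1245]
tool_rot: [180.0, 0.0, 92.9]
force: [2.7, 0.3, 0.9]
grip_width: 0.0153
grasp_force: 60.0
```

```bash

python3 -m pendant '[{"tx":0,"ty":-0.4,"tz":0,"spin":0,"claw":1},{"tx":0,"ty":-0.4,"tz":0,"spin":0,"claw":1},{"tx":0,"ty":-0.4,"tz":0,"spin":0,"claw":1},{"tx":0,"ty":-0.4,"tz":0,"spin":0,"claw":1},{"tx":0,"ty":-0.24,"tz":0,"spin":0,"claw":1},{"tx":0,"ty":-0.1,"tz":0,"spin":0,"claw":1},{"tx":0,"ty":0,"tz":0,"spin":0,"claw":1}]'
python3 - <<'E'
from h import *
save('top','t4.png',(120,150,360,360),2.5); save('wrist','w4.png')
E
```

```text
time_s: 13.7
tool_pos: [0.3754, 0.2258, 0.1246]
tool_rot: [179.8, -0.0, 92.9]
force: [4.5, 0.1, -2.3]
grip_width: 0.0153
grasp_force: 60.0
```

View pics/t4.png

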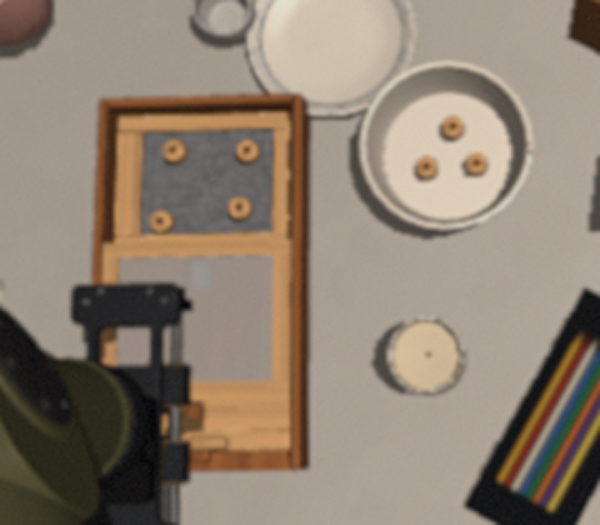

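The door is open: its far frame edge is at v≈238. The four beads are uncovered at (174, 151), (247, 151), (160, 221) and (239, 208).

```bash
cat >> h.py <<'E'
O=np.array([.5027,.2240]); YAW=np.radians(2.9)
def case(p):
    d=p[:2]-O; return np.array([d[0]*np.cos(YAW)+d[1]*np.sin(YAW),-d[0]*np.sin(YAW)+d[1]*np.cos(YAW)])
E
python3 - <<'E'
from h import *
i=cams.camera_info('top')
T=lambda u,v,z:at(i,120+u/2.5-.3,150+v/2.5-.3,z)
for v in (234,238,242): print('door edge',case(T(195,v,.048)))
for p in [(174,151),(247,151),(160,221),(239,208)]: print('bead',T(*p,.028),case(T(*p,.028)))
for p in [(452,127),(427,168),(476,164)]: print('mix',T(*p,.022))
print('bowl',[T(*p,.05).round(4) for p in((358,146),(532,146),(447,61),(447,230))])
print('case far corners',case(T(99,99,.05)),case(T(305,95,.05)),case(T(307,468,.05)))
E
```

```text
door edge [0.03053759 0.00217712]
door edge [0.02716305 0.00210874]
door edge [0.02379249 0.00204106]
bead [0.60820105 0.25664226 0.028     ] [0.10701741 0.02726285]
bead [0.60970196 0.19312255 0.028     ] [ 0.10530275 -0.03625145]
bead [0.54673421 0.26408005 0.028     ] [0.04600559 0.03780091]
bead [0.55977777 0.19673638 0.028     ] [ 0.05562533 -0.03011643]
mix [0.63689714 0.01808557 0.022     ]
mix [0.60008156 0.03828826 0.022     ]
mix [ 0.60471771 -0.00360442  0.022     ]
bowl [array([0.6111, 0.0949, 0.05  ]), array([ 0.6149, -0.0506,  0.05  ]), array([0.6872, 0.023 , 0.05  ]), array([0.5418, 0.018 , 0.05  ])]
case far corners [0.14895862 0.08757087] [ 0.14722831 -0.08950873] [-0.16243397 -0.09201074]
```

```bash

python3 -m pendant '[{"tx":0,"ty":0.04,"tz":-0.3,"spin":0,"claw":1},{"tx":0,"ty":0,"tz":-0.8,"spin":0,"claw":1},{"tx":0,"ty":0,"tz":-0.8,"spin":0,"claw":1},{"tx":0,"ty":0,"tz":-0.8,"spin":0,"claw":1},{"tx":0,"ty":0.8,"tz":0,"spin":0,"claw":1},{"tx":0,"ty":0.8,"tz":0,"spin":0,"claw":1},{"tx":0,"ty":0.8,"tz":0,"spin":0,"claw":1},{"tx":0,"ty":0.8,"tz":0,"spin":0,"claw":1},{"tx":0,"ty":0.12,"tz":0,"spin":0,"claw":1}]'
python3 -m pendant '[{"tx":-0.95,"ty":0,"tz":0,"spin":0,"claw":1},{"tx":-0.95,"ty":0,"tz":0,"spin":0,"claw":1},{"tx":-0.95,"ty":0,"tz":0,"spin":0,"claw":1},{"tx":-0.95,"ty":0,"tz":0,"spin":0,"claw":1},{"tx":-0.95,"ty":0,"tz":0,"spin":0,"claw":1},{"tx":-0.95,"ty":0,"tz":0,"spin":0,"claw":1},{"tx":-0.95,"ty":0,"tz":0,"spin":0,"claw":1},{"tx":-0.95,"ty":0,"tz":0,"spin":0,"claw":1},{"tx":-0.95,"ty":0,"tz":0,"spin":0,"claw":1},{"tx":-0.95,"ty":0,"tz":0,"spin":0,"claw":1}]'
python3 -m pendant '[{"tx":-0.95,"ty":0,"tz":0,"spin":0,"claw":1},{"tx":-0.9,"ty":0,"tz":0,"spin":0,"claw":1},{"tx":0,"ty":0,"tz":0,"spin":-1,"claw":1},{"tx":0,"ty":0,"tz":0,"spin":-1,"claw":1},{"tx":0,"ty":0,"tz":0.9,"spin":-0.1,"claw":1},{"tx":0,"ty":0,"tz":0.9,"spin":0,"claw":1},{"tx":0,"ty":0,"tz":0,"spin":0,"claw":1},{"tx":0,"ty":0,"tz":0,"spin":0,"claw":1}]'
python3 - <<'E'
from h import *
save('wrist','w5.png',(220,130,420,280),4)
E
```

```text
time_s: 14.92
tool_pos: [0.5427, 0.2337, 0.2582]
tool_rot: [-179.8, 0.1, 92.8]
force: [-0.9, -0.0, -1.0]
grip_width: 0.0155
grasp_force: 60.0
time_s: 16.18
tool_pos: [0.5651, -0.2396, 0.2593]
tool_rot: [-179.9, -0.2, 92.9]
force: [0.7, 0.5, -0.2]
grip_width: 0.0155
grasp_force: 60.0
time_s: 17.18
tool_pos: [0.5711, -0.3322, 0.1712]
tool_rot: [179.9, -0.0, 101.3]
force: [-0.3, -0.0, -1.1]
grip_width: 0.0154
grasp_force: 60.0
```

View pics/w5.png

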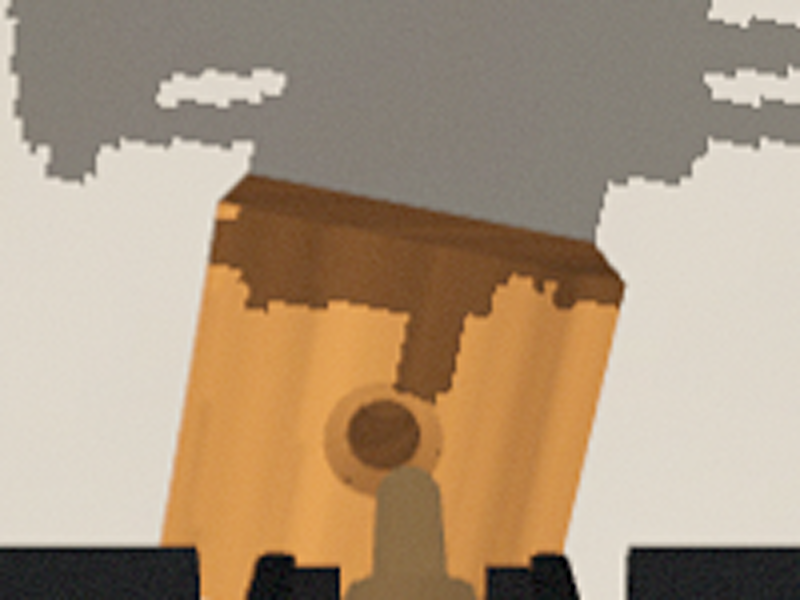

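The hole's centre is at (383, 437) and the stick's tip at (408, 501). I'll work out the offset between them.

```bash
python3 - <<'E'
from h import *
i=cams.camera_info('wrist')
tip=at(i,220+408/4-.4,130+501/4-.4,.0846); h=at(i,220+383/4-.4,130+438/4-.4,.050)
d=h-tip; y=np.radians(101.3); print(tip,h,'tx,ty mm',1e3*(d[0]*np.cos(y)+d[1]*np.sin(y)),1e3*(d[0]*np.sin(y)-d[1]*np.cos(y)))
E
```

```text
[ 0.57248624 -0.3378954   0.0846    ] [ 0.56811171 -0.33821037  0.05      ] tx,ty mm 0.5483084657314369 -4.351441947695897
```

```bash

python3 -m pendant '[{"tx":0.01,"ty":-0.08,"tz":0,"spin":0,"claw":1},{"tx":0,"ty":0,"tz":0.4,"spin":0,"claw":1},{"tx":0,"ty":0,"tz":0.3,"spin":0,"claw":1},{"tx":0,"ty":0,"tz":0.2,"spin":0,"claw":1},{"tx":0,"ty":0,"tz":0,"spin":0,"claw":1}]'
python3 -m pendant '[{"tx":0,"ty":0,"tz":0.2,"spin":0,"claw":1},{"tx":0,"ty":0,"tz":0.16,"spin":0,"claw":1},{"tx":0,"ty":0,"tz":0.1,"spin":0,"claw":1},{"tx":0,"ty":0,"tz":0,"spin":0,"claw":1}]'
```

```text
time_s: 17.85
tool_pos: [0.5662, -0.3324, 0.1231]
tool_rot: [-179.9, -0.1, 101.3]
force: [-0.2, 0.2, 0.4]
grip_width: 0.0153
grasp_force: 60.0
time_s: 18.35
tool_pos: [0.5664, -0.3326, 0.101]
tool_rot: [-180.0, -0.0, 101.3]
force: [-0.4, 0.5, -0.1]
grip_width: 0.0156
grasp_force: 60.0
```

```bash

python3 -m pendant '[{"tx":0,"ty":0,"tz":0.03,"spin":0,"claw":1},{"tx":0,"ty":0,"tz":0,"spin":0,"claw":0.7},{"tx":0,"ty":0,"tz":0,"spin":0,"claw":0.6},{"tx":0,"ty":0,"tz":0,"spin":0,"claw":0.5},{"tx":0,"ty":0,"tz":-0.5,"spin":0,"claw":0.5},{"tx":0,"ty":0,"tz":-0.8,"spin":0,"claw":0.5},{"tx":0,"ty":0,"tz":-0.8,"spin":0,"claw":0.6},{"tx":0,"ty":0,"tz":-0.8,"spin":0,"claw":0.6}]' 20
python3 -m pendant '[{"tx":0.93,"ty":0.21,"tz":0,"spin":0,"claw":0.6},{"tx":0.93,"ty":0.21,"tz":0,"spin":0,"claw":0.6},{"tx":0.93,"ty":0.21,"tz":0,"spin":0,"claw":0.6},{"tx":0.93,"ty":0.21,"tz":0,"spin":0,"claw":0.6},{"tx":0.93,"ty":0.21,"tz":0,"spin":0,"claw":0.6},{"tx":0.93,"ty":0.21,"tz":0,"spin":0,"claw":0.6},{"tx":0.93,"ty":0.21,"tz":0,"spin":0,"claw":0.6},{"tx":0.93,"ty":0.21,"tz":0,"spin":0,"claw":0.6},{"tx":0.93,"ty":0.21,"tz":0,"spin":0,"claw":0.6},{"tx":0.93,"ty":0.21,"tz":0,"spin":0,"claw":0.6}]'
python3 -m pendant '[{"tx":0.93,"ty":0.21,"tz":0,"spin":-1,"claw":0.6},{"tx":0.93,"ty":0.21,"tz":0,"spin":-1,"claw":0.6},{"tx":0,"ty":0,"tz":0,"spin":-1,"claw":0.6},{"tx":0,"ty":0,"tz":0,"spin":-1,"claw":0.6},{"tx":0,"ty":0,"tz":0,"spin":-1,"claw":0.6},{"tx":0,"ty":0,"tz":0,"spin":-1,"claw":0.6},{"tx":0,"ty":0,"tz":0,"spin":-1,"claw":0.6},{"tx":0,"ty":0,"tz":0,"spin":-1,"claw":0.6},{"tx":0,"ty":0,"tz":0,"spin":-1,"claw":0.6},{"tx":0,"ty":0,"tz":0,"spin":-1,"claw":0.6}]'
python3 -m pendant '[{"tx":0,"ty":0,"tz":0,"spin":-1,"claw":0.65},{"tx":0,"ty":0,"tz":0,"spin":-1,"claw":0.65},{"tx":0,"ty":0,"tz":0,"spin":-1,"claw":0.65},{"tx":0,"ty":0,"tz":0,"spin":-1,"claw":0.65},{"tx":0,"ty":0,"tz":0,"spin":-1,"claw":0.65},{"tx":0,"ty":0,"tz":0,"spin":-1,"claw":0.65},{"tx":0,"ty":0,"tz":0,"spin":-1,"claw":0.65},{"tx":0,"ty":0,"tz":0,"spin":-1,"claw":0.65},{"tx":0,"ty":0,"tz":0,"spin":-1,"claw":0.65},{"tx":0,"ty":0,"tz":0,"spin":-0.4,"claw":0.65}]'
python3 -m pendant '[{"tx":0,"ty":0,"tz":0,"spin":0,"claw":0.65},{"tx":0,"ty":0,"tz":0,"spin":0,"claw":0.65}]'
python3 - <<'E'
from h import *
o=env.get_obs(); print(o['tool_pos'],o['qpos'])
save('wrist','w6.png',scale=1.25)
E
```

```text
time_s: 19.35
tool_pos: [0.5665, -0.3327, 0.2465]
tool_rot: [180.0, 0.0, 101.3]
force: [0.4, -0.1, 0.7]
grip_width: 0.036
grasp_force: 0.0
time_s: 20.6
tool_pos: [0.5786, 0.1453, 0.2454]
tool_rot: [180.0, -0.0, 101.3]
force: [-0.3, 0.2, -0.3]
grip_width: 0.0348
grasp_force: 0.0
time_s: 21.85
tool_pos: [0.5779, 0.2397, 0.245]
tool_rot: [-180.0, -0.0, 141.5]
force: [-0.3, -0.0, -0.2]
grip_width: 0.0351
grasp_force: 0.0
time_s: 23.1
tool_pos: [0.5778, 0.2396, 0.245]
tool_rot: [-180.0, -0.0, 179.0]
force: [-0.8, 0.2, 0.4]
grip_width: 0.0306
grasp_force: 0.0
time_s: 23.35
tool_pos: [0.5778, 0.2392, 0.245]
tool_rot: [-180.0, 0.0, 178.9]
force: [0.3, -0.5, 0.3]
grip_width: 0.0306
grasp_force: 0.0
[0.57778609 0.23920381 0.24503548] [-37.799738    15.28796088  15.73508602  87.07345159  -4.18696513
  78.21496865  67.12788467]
```

View pics/w6.png

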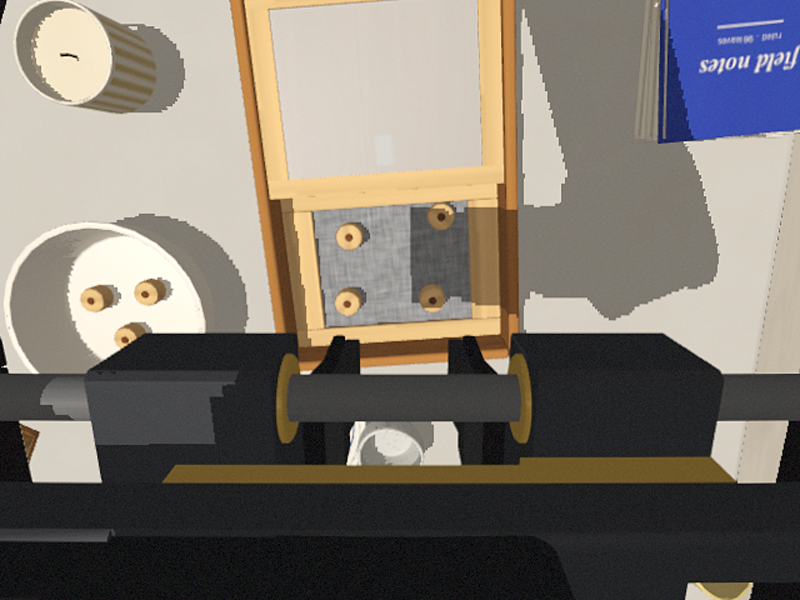

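Four beads, centres at (350, 237), (441, 216), (347, 302) and (432, 297). The bowl with its three beads is at left.

```bash
python3 - <<'E'
from h import *
i=cams.camera_info('wrist')
W=lambda u,v,z:at(i,u/1.25-.1,v/1.25-.1,z)
for p in [(349.5,236.5),(441,216),(347,302),(432,297.5)]: print('bead',W(*p,.028))
for p in [(97,296),(149,291),(130,337)]: print('mix',W(*p,.022))
print('step edges', case(W(314,211,.018)),case(W(328,328,.018)),case(W(475,320,.018)))
print('TCP',env.get_obs()['tool_pos'])
E
```

```text
bead [0.56038729 0.20026655 0.028     ]
bead [0.54677827 0.2669451  0.028     ]
bead [0.60984375 0.19613664 0.028     ]
bead [0.60752275 0.26018087 0.028     ]
mix [0.60318982 0.00368638 0.022     ]
mix [0.59999141 0.04443669 0.022     ]
mix [0.63677251 0.02402183 0.022     ]
step edges [ 0.03705011 -0.05220225] [ 0.12832634 -0.05155658] [0.12972553 0.06377235]
TCP [0.5777685  0.23917284 0.24507427]
```

```bash

python3 -m pendant '[{"tx":0,"ty":0,"tz":0,"spin":-0.27,"claw":0.62},{"tx":0.36,"ty":-0.81,"tz":0,"spin":0,"claw":0.62},{"tx":0,"ty":0,"tz":0.9,"spin":0,"claw":0.62},{"tx":0,"ty":0,"tz":0.9,"spin":0,"claw":0.62},{"tx":0,"ty":0,"tz":0.9,"spin":0,"claw":0.62},{"tx":0,"ty":0,"tz":0.8,"spin":0,"claw":0.62},{"tx":0,"ty":0,"tz":0.5,"spin":0,"claw":0.62},{"tx":0,"ty":0,"tz":0.17,"spin":0,"claw":0.62},{"tx":0,"ty":0,"tz":0,"spin":0,"claw":0.62}]' 15
python3 -m pendant '[{"tx":0,"ty":0,"tz":0,"spin":0,"claw":0.75},{"tx":0,"ty":0,"tz":0,"spin":0,"claw":0.85},{"tx":0,"ty":0,"tz":0,"spin":0,"claw":1},{"tx":0,"ty":0,"tz":0,"spin":0,"claw":1},{"tx":0,"ty":0,"tz":0,"spin":0,"claw":1}]'
```

```text
time_s: 24.52
tool_pos: [0.5599, 0.1986, 0.0367]
tool_rot: [-180.0, -0.0, 180.0]
force: [0.1, 0.0, 0.4]
grip_width: 0.0331
grasp_force: 0.0
time_s: 25.15
tool_pos: [0.5606, 0.199, 0.0378]
tool_rot: [179.9, 0.1, 180.0]
force: [-0.6, -0.9, 5.8]
grip_width: 0.0192
grasp_force: 15.0
```

```bash

python3 -m pendant '[{"tx":0,"ty":0,"tz":-0.8,"spin":0,"claw":1},{"tx":0,"ty":0,"tz":-1,"spin":0,"claw":1},{"tx":-0.26,"ty":-0.82,"tz":0,"spin":0,"claw":1},{"tx":-0.26,"ty":-0.82,"tz":0,"spin":0,"claw":1},{"tx":-0.26,"ty":-0.82,"tz":0,"spin":0,"claw":1},{"tx":-0.26,"ty":-0.82,"tz":0,"spin":0,"claw":1},{"tx":-0.26,"ty":-0.82,"tz":0,"spin":0,"claw":1},{"tx":0,"ty":0,"tz":0.9,"spin":0,"claw":1},{"tx":0,"ty":0,"tz":0.64,"spin":0,"claw":1},{"tx":0,"ty":0,"tz":0,"spin":0,"claw":1}]'
python3 -m pendant '[{"tx":0,"ty":0,"tz":0,"spin":0,"claw":0.75},{"tx":0,"ty":0,"tz":0,"spin":0,"claw":0.7},{"tx":0,"ty":0,"tz":0,"spin":0,"claw":0.66},{"tx":0,"ty":0,"tz":-0.8,"spin":0,"claw":0.66},{"tx":0,"ty":0,"tz":-0.9,"spin":0,"claw":0.66},{"tx":0.2,"ty":0.9,"tz":-0.8,"spin":0,"claw":0.62},{"tx":0.2,"ty":0.9,"tz":-0.8,"spin":0,"claw":0.62},{"tx":0.2,"ty":0.9,"tz":-0.6,"spin":0,"claw":0.62},{"tx":0,"ty":0.9,"tz":0,"spin":0,"claw":0.62},{"tx":0,"ty":0,"tz":0,"spin":0,"claw":0.62}]'
python3 - <<'E'
from h import *
o=env.get_obs(); print(o['tool_pos'])
save('wrist','w7.png',scale=1)
E
```

```text
time_s: 26.4
tool_pos: [0.6226, -0.0066, 0.0471]
tool_rot: [-180.0, -0.3, 179.9]
force: [0.1, -0.1, -0.1]
grip_width: 0.0192
grasp_force: 15.0
time_s: 27.65
tool_pos: [0.5936, 0.1796, 0.2453]
tool_rot: [179.8, 0.0, -179.6]
force: [-0.6, -0.2, -0.3]
grip_width: 0.0326
grasp_force: 0.0
[0.59359506 0.17955949 0.24530544]
```

View pics/w7.png

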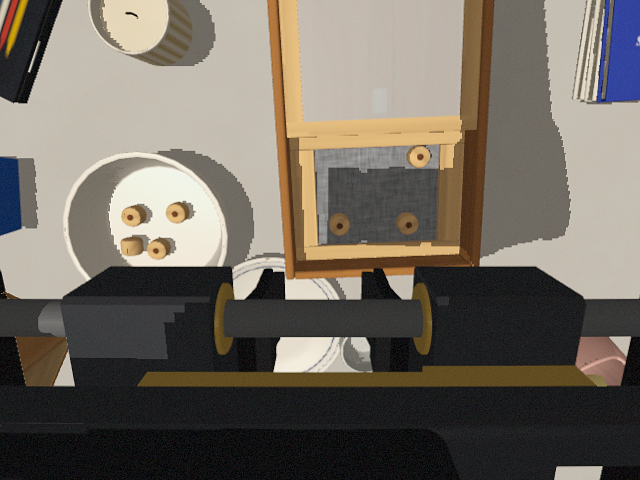

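The bowl now holds four beads, at about (132, 215), (177, 212), (158, 249) and (132, 246), the last on its side. Three remain in the case, at (340, 224), (407, 223) and (420, 156).

```bash
cat >> h.py <<'E'
def floorbeads(cam):
    "wooden-coloured blobs on the grey bead floor, as world positions at z=.028"
    i=cams.camera_info(cam); im=cams.read_camera(cam)[:,:,::-1]
    off=.003 if cam=='wrist' else 0.
    cs,sn=np.cos(YAW),np.sin(YAW); poly=[]
    for x,y in((.039,-.054),(.126,-.054),(.126,.054),(.039,.054)):
        poly.append(proj(i,[O[0]+x*cs-y*sn,O[1]+off+x*sn+y*cs,.020]))
    m=np.zeros(im.shape[:2],np.uint8); cv2.fillPoly(m,[np.int32(poly)],255)
    s=cv2.cvtColor(im,cv2.COLOR_BGR2HSV)[:,:,1]; m[s<70]=0
    n,_,st,c=cv2.connectedComponentsWithStats(m)
    return [(int(st[k,4]),c[k].round(1),at(i,*c[k],.024)[:2].round(4)) for k in range(1,n) if st[k,4]>15]
E
python3 - <<'E'
from h import *
i=cams.camera_info('wrist'); print(env.get_obs()['tool_pos'],env.get_obs()['tool_rot'])
for p in [(340,224),(407,222.5),(420,156)]: print('bead',at(i,*p,.028))
for p in [(132,215),(177,212),(158,249),(132,246)]: print('bowl bead',at(i,*p,.02))
print('blobs',floorbeads('wrist')); print('top',floorbeads('top'))
E
```

```text
[0.5941513  0.17591834 0.24492665] [ 1.79967638e+02  1.93080857e-02 -1.79799198e+02]
bead [0.61004102 0.19233134 0.028     ]
bead [0.6083157  0.25466366 0.028     ]
bead [0.54739953 0.26283346 0.028     ]
bowl bead [ 0.60401056 -0.0046466   0.02      ]
bowl bead [0.60093979 0.03843225 0.02      ]
bowl bead [0.63751731 0.01682162 0.02      ]
bowl bead [ 0.6346169  -0.00814626  0.02      ]
blobs [(405, array([422.7, 155.8]), array([0.5475, 0.2662])), (401, array([411.3, 222. ]), array([0.6088, 0.2596])), (384, array([343.4, 223.3]), array([0.6103, 0.1957]))]
top [(37, array([191.9, 202. ]), array([0.6272, 0.2535])), (83, array([189.6, 210.3]), array([0.6086, 0.2571])), (85, array([218.9, 210.4]), array([0.61  , 0.1932])), (136, array([181.8, 236.2]), array([0.5514, 0.2698]))]
```

```bash

python3 -m pendant '[{"tx":-0.32,"ty":0.37,"tz":0,"spin":0,"claw":0.62},{"tx":0,"ty":0,"tz":0.9,"spin":0,"claw":0.62},{"tx":0,"ty":0,"tz":0.9,"spin":0,"claw":0.62},{"tx":0,"ty":0,"tz":0.9,"spin":0,"claw":0.62},{"tx":0,"ty":0,"tz":0.8,"spin":0,"claw":0.62},{"tx":0,"ty":0,"tz":0.5,"spin":0,"claw":0.62},{"tx":0,"ty":0,"tz":0.14,"spin":0,"claw":0.62},{"tx":0,"ty":0,"tz":0,"spin":0,"claw":0.62}]' 15
python3 -m pendant '[{"tx":0,"ty":0,"tz":0,"spin":0,"claw":0.75},{"tx":0,"ty":0,"tz":0,"spin":0,"claw":0.85},{"tx":0,"ty":0,"tz":0,"spin":0,"claw":1},{"tx":0,"ty":0,"tz":0,"spin":0,"claw":1},{"tx":0,"ty":0,"tz":-0.2,"spin":0,"claw":1}]'
```

```text
time_s: 28.8
tool_pos: [0.6113, 0.1908, 0.038]
tool_rot: [-180.0, 0.0, 179.9]
force: [-0.8, 0.3, 1.0]
grip_width: 0.0332
grasp_force: 0.0
time_s: 29.42
tool_pos: [0.6099, 0.1919, 0.0471]
tool_rot: [-180.0, -0.1, 180.0]
force: [-0.6, 0.4, -0.2]
grip_width: 0.0188
grasp_force: 15.0
```

```bash

python3 -m pendant '[{"tx":0,"ty":0,"tz":-0.8,"spin":0,"claw":1},{"tx":0,"ty":0,"tz":-0.8,"spin":0,"claw":1},{"tx":-0.06,"ty":-0.75,"tz":0,"spin":0,"claw":1},{"tx":-0.06,"ty":-0.75,"tz":0,"spin":0,"claw":1},{"tx":-0.06,"ty":-0.75,"tz":0,"spin":0,"claw":1},{"tx":-0.06,"ty":-0.75,"tz":0,"spin":0,"claw":1},{"tx":0,"ty":0,"tz":0.8,"spin":0,"claw":1},{"tx":0,"ty":0,"tz":0.6,"spin":0,"claw":1},{"tx":0,"ty":0,"tz":0,"spin":0,"claw":1}]'
python3 -m pendant '[{"tx":0,"ty":0,"tz":0,"spin":0,"claw":0.75},{"tx":0,"ty":0,"tz":0,"spin":0,"claw":0.7},{"tx":0,"ty":0,"tz":0,"spin":0,"claw":0.66},{"tx":0,"ty":0,"tz":-0.7,"spin":0,"claw":0.66},{"tx":0,"ty":0,"tz":-0.7,"spin":0,"claw":0.66},{"tx":0.07,"ty":0.86,"tz":0,"spin":0,"claw":0.62},{"tx":0.05,"ty":0.86,"tz":0,"spin":0,"claw":0.62},{"tx":0.05,"ty":0.86,"tz":0,"spin":0,"claw":0.62},{"tx":0.05,"ty":0.86,"tz":0,"spin":0,"claw":0.62},{"tx":0.05,"ty":0.86,"tz":0,"spin":0,"claw":0.62}]'
python3 -m pendant '[{"tx":0,"ty":0,"tz":0,"spin":0,"claw":0.62},{"tx":0,"ty":0,"tz":0,"spin":0,"claw":0.62}]'
python3 - <<'E'
from h import *
print(env.get_obs()['tool_pos'],floorbeads('wrist'))
E
```

```text
time_s: 30.55
tool_pos: [0.6202, 0.0419, 0.0551]
tool_rot: [-180.0, -0.3, 180.0]
force: [-0.1, -0.3, -0.5]
grip_width: 0.0193
grasp_force: 15.0
time_s: 31.8
tool_pos: [0.6094, 0.2585, 0.1284]
tool_rot: [180.0, 0.1, 180.0]
force: [0.7, -0.6, -0.5]
grip_width: 0.033
grasp_force: 0.0
time_s: 32.05
tool_pos: [0.6095, 0.2564, 0.1279]
tool_rot: [-180.0, 0.0, 180.0]
force: [0.5, -0.8, -0.9]
grip_width: 0.0331
grasp_force: 0.0
[0.6095346  0.25636044 0.12794959] [(800, array([340.2, 140.9]), array([0.5477, 0.267 ])), (802, array([328.7, 238. ]), array([0.6088, 0.2603]))]
```

```bash

python3 -m pendant '[{"tx":0.02,"ty":0.02,"tz":0.8,"spin":0,"claw":0.62},{"tx":0,"ty":0,"tz":0.7,"spin":0,"claw":0.62},{"tx":0,"ty":0,"tz":0.3,"spin":0,"claw":0.62},{"tx":0,"ty":0,"tz":0,"spin":0,"claw":0.62},{"tx":0,"ty":0,"tz":0,"spin":0,"claw":0.75},{"tx":0,"ty":0,"tz":0,"spin":0,"claw":0.85},{"tx":0,"ty":0,"tz":0,"spin":0,"claw":1},{"tx":0,"ty":0,"tz":0,"spin":0,"claw":1},{"tx":0,"ty":0,"tz":-0.2,"spin":0,"claw":1}]' 15
python3 -m pendant '[{"tx":0,"ty":0,"tz":-0.8,"spin":0,"claw":1},{"tx":0,"ty":0,"tz":-0.8,"spin":0,"claw":1},{"tx":0.12,"ty":-0.95,"tz":0,"spin":0,"claw":1},{"tx":0.12,"ty":-0.95,"tz":0,"spin":0,"claw":1},{"tx":0.12,"ty":-0.95,"tz":0,"spin":0,"claw":1},{"tx":0.11,"ty":-0.95,"tz":0,"spin":0,"claw":1},{"tx":0.1,"ty":-0.95,"tz":0,"spin":0,"claw":1},{"tx":0,"ty":0,"tz":0.8,"spin":0,"claw":1},{"tx":0,"ty":0,"tz":0.6,"spin":0,"claw":1},{"tx":0,"ty":0,"tz":0,"spin":0,"claw":1}]'
```

```text
time_s: 33.22
tool_pos: [0.6076, 0.2579, 0.0472]
tool_rot: [-180.0, -0.1, 180.0]
force: [0.1, -0.3, 1.1]
grip_width: 0.0188
grasp_force: 15.0
time_s: 34.48
tool_pos: [0.5772, 0.0205, 0.0554]
tool_rot: [-180.0, -0.3, 180.0]
force: [-0.1, 0.0, 0.5]
grip_width: 0.0188
grasp_force: 15.0
```

```bash

python3 -m pendant '[{"tx":0,"ty":0,"tz":0,"spin":0,"claw":0.75},{"tx":0,"ty":0,"tz":0,"spin":0,"claw":0.7},{"tx":0,"ty":0,"tz":0,"spin":0,"claw":0.66},{"tx":0,"ty":0,"tz":-0.7,"spin":0,"claw":0.66},{"tx":0,"ty":0,"tz":-0.7,"spin":0,"claw":0.66},{"tx":0.12,"ty":0.98,"tz":0,"spin":0,"claw":0.62},{"tx":0.12,"ty":0.98,"tz":0,"spin":0,"claw":0.62},{"tx":0.12,"ty":0.98,"tz":0,"spin":0,"claw":0.62},{"tx":0.12,"ty":0.98,"tz":0,"spin":0,"claw":0.62},{"tx":0.12,"ty":0.94,"tz":0,"spin":0,"claw":0.62}]'
python3 -m pendant '[{"tx":0,"ty":0,"tz":0,"spin":0,"claw":0.62},{"tx":0,"ty":0,"tz":0,"spin":0,"claw":0.62}]'
python3 - <<'E'
from h import *
print(env.get_obs()['tool_pos'],floorbeads('wrist'))
E
```

```text
time_s: 35.72
tool_pos: [0.5496, 0.2655, 0.1284]
tool_rot: [180.0, 0.1, 180.0]
force: [0.8, 0.5, -0.6]
grip_width: 0.0334
grasp_force: 0.0
time_s: 35.98
tool_pos: [0.55, 0.2631, 0.1279]
tool_rot: [-180.0, 0.0, 180.0]
force: [0.9, -0.6, -1.2]
grip_width: 0.0329
grasp_force: 0.0
[0.54999615 0.26311482 0.12786511] [(742, array([328.5, 235.1]), array([0.5473, 0.2669])), (33, array([263.4, 278.7]), array([0.5773, 0.2239])), (840, array([221.7, 315.4]), array([0.6039, 0.1944])), (30, array([264.9, 287.6]), array([0.5836, 0.2246])), (16, array([253.9, 291.9]), array([0.5867, 0.2172])), (58, array([245.4, 342.2]), array([0.6242, 0.2096])), (132, array([316.6, 342.5]), array([0.6243, 0.259 ]))]
```

```bash

python3 -m pendant '[{"tx":0.05,"ty":0.03,"tz":0.8,"spin":0,"claw":0.62},{"tx":0,"ty":0,"tz":0.7,"spin":0,"claw":0.62},{"tx":0,"ty":0,"tz":0.3,"spin":0,"claw":0.62},{"tx":0,"ty":0,"tz":0,"spin":0,"claw":0.62},{"tx":0,"ty":0,"tz":0,"spin":0,"claw":0.75},{"tx":0,"ty":0,"tz":0,"spin":0,"claw":0.85},{"tx":0,"ty":0,"tz":0,"spin":0,"claw":1},{"tx":0,"ty":0,"tz":0,"spin":0,"claw":1},{"tx":0,"ty":0,"tz":-0.2,"spin":0,"claw":1}]' 15
python3 -m pendant '[{"tx":0,"ty":0,"tz":-0.8,"spin":0,"claw":1},{"tx":0,"ty":0,"tz":-0.8,"spin":0,"claw":1},{"tx":-0.24,"ty":-0.95,"tz":0,"spin":0,"claw":1},{"tx":-0.26,"ty":-0.98,"tz":0,"spin":0,"claw":1},{"tx":-0.26,"ty":-0.98,"tz":0,"spin":0,"claw":1},{"tx":-0.26,"ty":-0.98,"tz":0,"spin":0,"claw":1},{"tx":-0.26,"ty":-0.98,"tz":0,"spin":0,"claw":1},{"tx":0,"ty":0,"tz":0.8,"spin":0,"claw":1},{"tx":0,"ty":0,"tz":0.5,"spin":0,"claw":1},{"tx":0,"ty":0,"tz":0,"spin":0,"claw":1}]'
```

```text
time_s: 37.15
tool_pos: [0.5471, 0.2649, 0.0474]
tool_rot: [-180.0, -0.0, 180.0]
force: [-0.1, -0.8, 1.1]
grip_width: 0.019
grasp_force: 15.0
time_s: 38.4
tool_pos: [0.6089, 0.0216, 0.0605]
tool_rot: [-180.0, -0.3, 180.0]
force: [-0.4, 0.2, 0.6]
grip_width: 0.0186
grasp_force: 15.0
```

```bash

python3 -m pendant '[{"tx":0,"ty":0,"tz":0,"spin":0,"claw":0.75},{"tx":0,"ty":0,"tz":0,"spin":0,"claw":0.7},{"tx":0,"ty":0,"tz":0,"spin":0,"claw":0.66},{"tx":0,"ty":0,"tz":-0.9,"spin":0,"claw":0.66},{"tx":0,"ty":0,"tz":-1,"spin":0,"claw":0.66},{"tx":0,"ty":0,"tz":-1,"spin":0,"claw":0.66},{"tx":0,"ty":0,"tz":-0.9,"spin":0,"claw":0.5}]'
python3 -m pendant '[{"tx":0.12,"ty":-0.9,"tz":0,"spin":0,"claw":0.4},{"tx":0.12,"ty":-0.9,"tz":0,"spin":0,"claw":0.4},{"tx":0.12,"ty":-0.9,"tz":0,"spin":0,"claw":0.4},{"tx":0.12,"ty":-0.9,"tz":0,"spin":0,"claw":0.4},{"tx":0.12,"ty":-0.9,"tz":0,"spin":0,"claw":0.4},{"tx":0.12,"ty":-0.9,"tz":0,"spin":0,"claw":0.4},{"tx":0.12,"ty":-0.9,"tz":0,"spin":0,"claw":0.4},{"tx":0,"ty":-0.8,"tz":0,"spin":0,"claw":0.4},{"tx":0,"ty":0,"tz":0,"spin":1,"claw":0.4},{"tx":0,"ty":0,"tz":0,"spin":1,"claw":0.4}]'
python3 -m pendant '[{"tx":0,"ty":0,"tz":0,"spin":1,"claw":0.4},{"tx":0,"ty":0,"tz":0,"spin":1,"claw":0.4},{"tx":0,"ty":0,"tz":0,"spin":1,"claw":0.4},{"tx":0,"ty":0,"tz":0,"spin":1,"claw":0.4},{"tx":0,"ty":0,"tz":0,"spin":1,"claw":0.4},{"tx":0,"ty":0,"tz":0,"spin":1,"claw":0.4},{"tx":0,"ty":0,"tz":0,"spin":1,"claw":0.4},{"tx":0,"ty":0,"tz":0,"spin":1,"claw":0.4},{"tx":0,"ty":0,"tz":0,"spin":1,"claw":0.4},{"tx":0,"ty":0,"tz":0,"spin":1,"claw":0.4}]'
python3 -m pendant '[{"tx":0,"ty":0,"tz":0,"spin":1,"claw":0.4},{"tx":0,"ty":0,"tz":0,"spin":1,"claw":0.4},{"tx":0,"ty":0,"tz":0,"spin":1,"claw":0.4},{"tx":0,"ty":0,"tz":0,"spin":1,"claw":0.4},{"tx":0,"ty":0,"tz":0,"spin":1,"claw":0.4},{"tx":0,"ty":0,"tz":0,"spin":1,"claw":0.4},{"tx":0,"ty":0,"tz":0,"spin":1,"claw":0.4},{"tx":0,"ty":0,"tz":0,"spin":0.7,"claw":0.4},{"tx":0,"ty":0,"tz":0,"spin":0,"claw":0.4},{"tx":0,"ty":0,"tz":0,"spin":0,"claw":0.4}]'
python3 - <<'E'
from h import *
print(env.get_obs()['tool_pos'],floorbeads('top'))
im=cams.read_camera('top')[:,:,::-1]; w=cams.read_camera('wrist')[:,:,::-1]
a=cv2.resize(im[165:285,140:340],None,fx=3,fy=3,interpolation=cv2.INTER_CUBIC); b=cv2.resize(w[130:250,260:385],(200,192))
out=np.zeros((360,800,3),np.uint8); out[:,:600]=a; out[:192,600:]=b; cv2.imwrite('pics/c8.png',out); cv2.imwrite('pics/raw_t8.png',im);cv2.imwrite('pics/raw_w8.png',w)
E
```

```text
time_s: 39.28
tool_pos: [0.6112, 0.0215, 0.2553]
tool_rot: [180.0, 0.1, 180.0]
force: [1.6, 0.2, 0.6]
grip_width: 0.0341
grasp_force: 0.0
time_s: 40.52
tool_pos: [0.5685, -0.3343, 0.2529]
tool_rot: [-180.0, 0.0, 171.7]
force: [0.6, 0.5, -0.6]
grip_width: 0.0525
grasp_force: 0.0
time_s: 41.78
tool_pos: [0.5689, -0.3333, 0.2531]
tool_rot: [180.0, 0.0, 131.8]
force: [-0.0, 0.5, 0.6]
grip_width: 0.0524
grasp_force: 0.0
time_s: 43.02
tool_pos: [0.5689, -0.3333, 0.2528]
tool_rot: [180.0, 0.0, 101.2]
force: [-0.4, 0.7, 1.0]
grip_width: 0.0524
grasp_force: 0.0
[ 0.56889186 -0.33334366  0.25282236] [(58, array([203.1, 201.6]), array([0.6288, 0.2291]))]
```

View pics/c8.png

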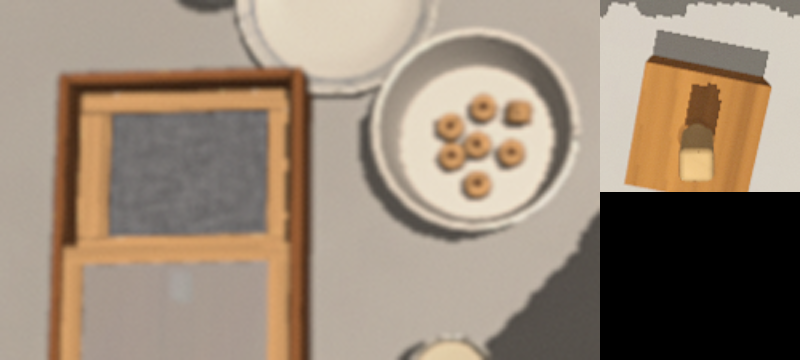

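All seven beads are in the bowl, at crop (450, 126), (484, 107), (518, 112), (452, 156), (477, 145), (512, 152) and (477, 184). The bead floor is empty and the stick stands square to the gripper.

```bash

python3 -m pendant '[{"tx":0.01,"ty":-0.05,"tz":0.8,"spin":0,"claw":0.4},{"tx":0,"ty":0,"tz":0.9,"spin":0,"claw":0.4},{"tx":0,"ty":0,"tz":0.8,"spin":0,"claw":0.4},{"tx":0,"ty":0,"tz":0.4,"spin":0,"claw":0.4},{"tx":0,"ty":0,"tz":0.16,"spin":0,"claw":0.4},{"tx":0,"ty":0,"tz":0,"spin":0,"claw":0.4}]' 60
python3 -m pendant '[{"tx":0,"ty":0,"tz":0,"spin":0,"claw":0.7},{"tx":0,"ty":0,"tz":0,"spin":0,"claw":0.8},{"tx":0,"ty":0,"tz":0,"spin":0,"claw":0.9},{"tx":0,"ty":0,"tz":0,"spin":0,"claw":1},{"tx":0,"ty":0,"tz":0,"spin":0,"claw":1},{"tx":0,"ty":0,"tz":0,"spin":0,"claw":1},{"tx":0,"ty":0,"tz":0,"spin":0,"claw":1}]'
python3 - <<'E'
from h import *
i=cams.camera_info('top'); im=cv2.imread('pics/raw_t8.png')
T=lambda u,v,z:at(i,140+u/3-.33,165+v/3-.33,z)[:2]
r=[T(*p,.05) for p in((371,131),(579,131),(475,30),(475,231))]; c=np.array([(r[0][0]+r[1][0])/2*0+(r[2][0]+r[3][0])/2,(r[0][1]+r[1][1])/2]); print('bowl',c,np.array(r))
for p in((450,126),(484,107),(518,112),(452,156),(477,145),(512,152),(477,184)): print(((T(*p,.022)-c)*1e3).round(0))
E
```

```text
time_s: 43.92
tool_pos: [0.5667, -0.3338, 0.1003]
tool_rot: [180.0, 0.0, 101.2]
force: [-1.1, 0.2, -1.2]
grip_width: 0.0523
grasp_force: 0.0
time_s: 44.8
tool_pos: [0.5664, -0.3333, 0.0996]
tool_rot: [180.0, -0.0, 101.2]
force: [-0.6, 0.8, 0.8]
grip_width: 0.0157
grasp_force: 60.0
bowl [0.61385498 0.02153568] [[ 0.61059609  0.09399841]
 [ 0.61443596 -0.05092706]
 [ 0.68586643  0.02405109]
 [ 0.54184352  0.01901876]]
[ 9. 19.]
[23. -5.]
[ 20. -29.]
[-13.  17.]
[-5. -0.]
[ -9. -26.]
[-33.  -1.]
```

```bash

python3 -m pendant '[{"tx":0,"ty":0,"tz":-0.4,"spin":0,"claw":1},{"tx":0,"ty":0,"tz":-0.6,"spin":0,"claw":1},{"tx":0,"ty":0,"tz":-0.8,"spin":0,"claw":1},{"tx":0,"ty":0,"tz":-0.8,"spin":0,"claw":1},{"tx":0,"ty":0,"tz":-0.6,"spin":0,"claw":1},{"tx":0,"ty":0,"tz":0,"spin":1,"claw":1},{"tx":0,"ty":0,"tz":0,"spin":1.0,"claw":1},{"tx":0,"ty":0,"tz":0,"spin":0.8,"claw":1}]' 60
python3 -m pendant '[{"tx":0.91,"ty":0.2,"tz":0,"spin":0,"claw":1},{"tx":0.91,"ty":0.2,"tz":0,"spin":0,"claw":1},{"tx":0.91,"ty":0.2,"tz":0,"spin":0,"claw":1},{"tx":0.91,"ty":0.2,"tz":0,"spin":0,"claw":1},{"tx":0.91,"ty":0.2,"tz":0,"spin":0,"claw":1},{"tx":0.91,"ty":0.2,"tz":0,"spin":0,"claw":1},{"tx":0.91,"ty":0.2,"tz":0,"spin":0,"claw":1},{"tx":0.91,"ty":0.2,"tz":0.6,"spin":0,"claw":1},{"tx":0,"ty":0.1,"tz":0.6,"spin":0,"claw":1},{"tx":0,"ty":0,"tz":0,"spin":0,"claw":1}]'
python3 -m pendant '[{"tx":0,"ty":0,"tz":0,"spin":0,"claw":1},{"tx":0,"ty":0,"tz":0,"spin":0,"claw":1}]'
python3 - <<'E'
from h import *
i=cams.camera_info('wrist'); im=cams.read_camera('wrist')[:,:,::-1]; cv2.imwrite('pics/raw_w9.png',im)
cam=ray(i,320,240)[0]; print(env.get_obs()['tool_pos'],cam)
# rim of the bowl: project model ring, compare by shifting against edges
e=cv2.Canny(im,40,120)
d=cv2.distanceTransform(255-e,cv2.DIST_L2,3)
th=np.linspace(0,2*np.pi,180)
best=[]
for dx in np.arange(-.012,.0121,.001):
  for dy in np.arange(-.012,.0121,.001):
    s=[]
    for r in(.068,.073):
      for t in th:
        u,v=proj(i,[.6138+dx+r*np.cos(t),.0215+dy+r*np.sin(t),.05])
        if 0<=u<639 and 0<=v<255: s.append(min(d[int(round(v)),int(round(u))],6))
    best.append((np.mean(s),len(s),dx,dy))
best.sort(); print(best[:4])
i2=cams.camera_info('top');
E
```

```text
time_s: 45.8
tool_pos: [0.5661, -0.3336, 0.2611]
tool_rot: [179.9, 0.0, 89.8]
force: [-0.0, 0.0, -0.6]
grip_width: 0.0153
grasp_force: 60.0
time_s: 47.05
tool_pos: [0.6501, 0.0309, 0.1982]
tool_rot: [-179.8, 0.1, 90.0]
force: [-0.1, -1.6, 0.1]
grip_width: 0.0156
grasp_force: 60.0
time_s: 47.3
tool_pos: [0.6523, 0.0293, 0.2018]
tool_rot: [179.8, -0.0, 89.9]
force: [0.1, -0.7, -0.6]
grip_width: 0.0154
grasp_force: 60.0
[0.65217755 0.02947966 0.2014658 ] [0.65239067 0.0969589  0.34697295]
[(np.float32(0.55687255), 211, np.float64(0.002000000000000012), np.float64(0.0010000000000000113)), (np.float32(0.68799675), 213, np.float64(0.002000000000000012), np.float64(0.002000000000000012)), (np.float32(0.8446437), 211, np.float64(0.003000000000000013), np.float64(0.0010000000000000113)), (np.float32(0.92747724), 211, np.float64(0.0010000000000000113), np.float64(0.0010000000000000113))]
```

```bash

python3 -m pendant '[{"tx":0.06,"ty":0.04,"tz":0,"spin":0,"claw":1},{"tx":0,"ty":0,"tz":0.7,"spin":0,"claw":1},{"tx":0,"ty":0,"tz":0.6,"spin":0,"claw":1},{"tx":0,"ty":0,"tz":0.3,"spin":0,"claw":1},{"tx":0,"ty":0,"tz":0.15,"spin":0,"claw":1},{"tx":0,"ty":0,"tz":0.15,"spin":0,"claw":1},{"tx":0,"ty":0,"tz":0,"spin":0,"claw":1},{"tx":0,"ty":0,"tz":0,"spin":0,"claw":1}]'
```

```text
time_s: 48.35
tool_pos: [0.6541, 0.0335, 0.1053]
tool_rot: [179.9, -0.0, 90.0]
force: [0.1, 0.3, -0.2]
grip_width: 0.0154
grasp_force: 60.0
```

```bash

python3 -m pendant '[{"tx":0.19,"ty":-0.26,"tz":0,"spin":0,"claw":1},{"tx":0.16,"ty":-0.13,"tz":0,"spin":0,"claw":1},{"tx":0.1,"ty":-0.18,"tz":0,"spin":0,"claw":1},{"tx":0.04,"ty":-0.21,"tz":0,"spin":0,"claw":1},{"tx":-0.04,"ty":-0.21,"tz":0,"spin":0,"claw":1},{"tx":-0.1,"ty":-0.18,"tz":0,"spin":0,"claw":1},{"tx":-0.16,"ty":-0.13,"tz":0,"spin":0,"claw":1},{"tx":-0.2,"ty":-0.07,"tz":0,"spin":0,"claw":1},{"tx":-0.2,"ty":0,"tz":0,"spin":0,"claw":1}]'
python3 -m pendant '[{"tx":-0.2,"ty":0.07,"tz":0,"spin":0,"claw":1},{"tx":-0.16,"ty":0.13,"tz":0,"spin":0,"claw":1},{"tx":-0.1,"ty":0.18,"tz":0,"spin":0,"claw":1},{"tx":-0.04,"ty":0.21,"tz":0,"spin":0,"claw":1},{"tx":0.04,"ty":0.21,"tz":0,"spin":0,"claw":1}]'
python3 -m pendant '[{"tx":0.1,"ty":0.18,"tz":0,"spin":0,"claw":1},{"tx":0.16,"ty":0.13,"tz":0,"spin":0,"claw":1},{"tx":0.2,"ty":0.07,"tz":0,"spin":0,"claw":1},{"tx":0.2,"ty":0,"tz":0,"spin":0,"claw":1},{"tx":0,"ty":0,"tz":0,"spin":0,"claw":1},{"tx":0,"ty":0,"tz":0,"spin":0,"claw":1}]'
python3 - <<'E'
from h import *
i=cams.camera_info('wrist'); im=cams.read_camera('wrist')[:,:,::-1]; cv2.imwrite('pics/raw_w10.png',im)
print(env.get_obs()['tool_pos'])
d=cv2.distanceTransform(255-cv2.Canny(im,40,120),cv2.DIST_L2,3)
best=[]
for dx in np.arange(-.02,.0201,.001):
  for dy in np.arange(-.02,.0201,.001):
    s=[]
    for r in(.068,.073):
      for t in np.linspace(0,2*np.pi,120):
        u,v=proj(i,[.6138+dx+r*np.cos(t),.0215+dy+r*np.sin(t),.05])
        if 0<=u<639 and 0<=v<230: s.append(min(d[int(round(v)),int(round(u))],6))
    if len(s)>30: best.append((np.mean(s),len(s),dx,dy))
best.sort(); print(best[:3])
E
```

```text
time_s: 49.48
tool_pos: [0.5844, 0.0216, 0.1044]
tool_rot: [-179.9, 0.0, 89.9]
force: [0.4, 0.1, -0.1]
grip_width: 0.0153
grasp_force: 60.0
time_s: 50.1
tool_pos: [0.626, -0.0001, 0.1045]
tool_rot: [180.0, 0.0, 89.9]
force: [-0.0, -0.6, -0.7]
grip_width: 0.0154
grasp_force: 60.0
time_s: 50.85
tool_pos: [0.6438, 0.0329, 0.1047]
tool_rot: [180.0, 0.0, 90.0]
force: [0.2, 0.1, -1.0]
grip_width: 0.0152
grasp_force: 60.0
[0.64387788 0.03258605 0.10470594]
[(np.float32(0.68614376), 87, np.float64(0.0010000000000000182), np.float64(0.0010000000000000182)), (np.float32(0.9820966), 85, np.float64(0.0010000000000000182), np.float64(1.734723475976807e-17)), (np.float32(1.1150541), 87, np.float64(0.002000000000000019), np.float64(0.0010000000000000182))]
```

```bash

python3 -m pendant '[{"tx":-0.1,"ty":0,"tz":0,"spin":0,"claw":1},{"tx":0,"ty":0,"tz":0,"spin":0,"claw":1},{"tx":0,"ty":0,"tz":-0.5,"spin":0,"claw":1},{"tx":0,"ty":0,"tz":-0.9,"spin":0,"claw":1},{"tx":0,"ty":0,"tz":-0.9,"spin":0,"claw":1},{"tx":0,"ty":0,"tz":-0.8,"spin":0,"claw":1}]'
python3 -m pendant '[{"tx":0.66,"ty":-0.87,"tz":0,"spin":0,"claw":1},{"tx":0.66,"ty":-0.87,"tz":0,"spin":0,"claw":1},{"tx":0.66,"ty":-0.87,"tz":0,"spin":0,"claw":1},{"tx":0.66,"ty":-0.87,"tz":0,"spin":0,"claw":1},{"tx":0.66,"ty":-0.87,"tz":0,"spin":0,"claw":1},{"tx":0.66,"ty":-0.87,"tz":0.5,"spin":0,"claw":1},{"tx":0,"ty":0,"tz":0.8,"spin":-0.72,"claw":1},{"tx":0,"ty":0,"tz":0.7,"spin":0,"claw":1},{"tx":0,"ty":0,"tz":0,"spin":0,"claw":1},{"tx":0,"ty":0,"tz":0,"spin":0,"claw":1}]'
python3 -m pendant '[{"tx":0,"ty":0,"tz":0,"spin":0,"claw":1},{"tx":0,"ty":0,"tz":0,"spin":0,"claw":1}]'
python3 - <<'E'
from h import *
save('wrist','w11.png',(220,150,420,300),4)
print(env.get_obs()['tool_pos'],env.get_obs()['tool_rot'])
E
```

```text
time_s: 51.65
tool_pos: [0.6441, 0.0276, 0.2614]
tool_rot: [179.9, -0.0, 89.9]
force: [0.6, -0.2, -1.0]
grip_width: 0.0156
grasp_force: 60.0
time_s: 52.9
tool_pos: [0.3841, 0.2265, 0.1609]
tool_rot: [179.9, -0.1, 92.8]
force: [0.7, -0.3, -1.2]
grip_width: 0.0156
grasp_force: 60.0
time_s: 53.15
tool_pos: [0.3839, 0.2266, 0.1607]
tool_rot: [179.9, -0.1, 92.8]
force: [-0.6, -0.3, -0.2]
grip_width: 0.0152
grasp_force: 60.0
[0.38369932 0.2265278  0.16039821] [ 1.79935414e+02 -6.84828574e-02  9.28233833e+01]
```

View pics/w11.png

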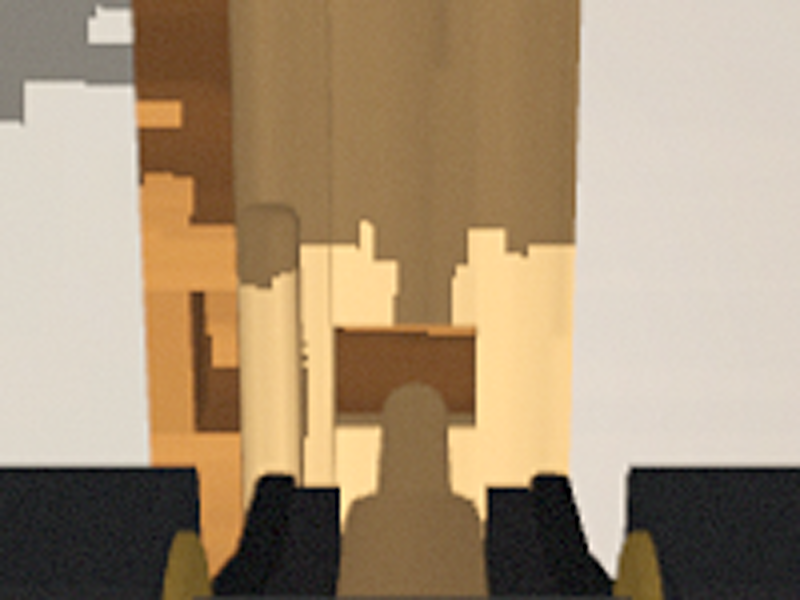

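The slot spans (335–476, 326–426) and the tip's centre is at (415, 418).

```bash
python3 - <<'E'
from h import *
i=cams.camera_info('wrist')
P=lambda u,v,z:at(i,220+u/4-.4,150+v/4-.4,z)
tip=P(415,418,.1604-.0916+.005); a,b=P(335,328,.048),P(476,425,.048); print(tip,a,b)
d=(a+b)/2-tip; y=YAW; print('ty,tx mm',1e3*(d[0]*np.cos(y)+d[1]*np.sin(y)),1e3*(-d[0]*np.sin(y)+d[1]*np.cos(y)))
E
```

```text
[0.38474906 0.22230367 0.0738    ] [0.37112693 0.22928301 0.048     ] [0.39557301 0.21360191 0.048     ]
ty,tx mm -1.4408659301889009 -0.7893225609543603
```

```bash

python3 -m pendant '[{"tx":0,"ty":0,"tz":0.3,"spin":0,"claw":1},{"tx":0,"ty":0,"tz":0.2,"spin":0,"claw":1},{"tx":0,"ty":0,"tz":0,"spin":0,"claw":1},{"tx":0,"ty":0,"tz":0,"spin":0,"claw":1}]'
python3 -m pendant '[{"tx":0,"ty":0.1,"tz":0,"spin":0,"claw":1},{"tx":0,"ty":0.2,"tz":0,"spin":0,"claw":1},{"tx":0,"ty":0.3,"tz":0,"spin":0,"claw":1},{"tx":0,"ty":0.3,"tz":0,"spin":0,"claw":1}]'
```

```text
time_s: 53.7
tool_pos: [0.3832, 0.2262, 0.1345]
tool_rot: [-180.0, 0.0, 92.8]
force: [0.1, -0.1, -1.0]
grip_width: 0.0155
grasp_force: 60.0
time_s: 54.2
tool_pos: [0.4291, 0.2287, 0.1346]
tool_rot: [-180.0, -0.0, 92.8]
force: [-2.0, 1.3, 0.2]
grip_width: 0.0155
grasp_force: 60.0
```

```bash

python3 -m pendant '[{"tx":0,"ty":0.3,"tz":0,"spin":0,"claw":1},{"tx":0,"ty":0.3,"tz":0,"spin":0,"claw":1},{"tx":0,"ty":0.3,"tz":0,"spin":0,"claw":1},{"tx":0,"ty":0.3,"tz":0,"spin":0,"claw":1},{"tx":0,"ty":0,"tz":0,"spin":0,"claw":1}]'
python3 -m pendant '[{"tx":0,"ty":0.2,"tz":0,"spin":0,"claw":1},{"tx":0,"ty":0.1,"tz":0,"spin":0,"claw":1},{"tx":0,"ty":0,"tz":0,"spin":0,"claw":1}]'
python3 -m pendant '[{"tx":0,"ty":0.03,"tz":0,"spin":0,"claw":1},{"tx":0,"ty":0,"tz":0,"spin":0,"claw":1}]'
```

```text
time_s: 54.82
tool_pos: [0.4901, 0.2308, 0.1347]
tool_rot: [179.9, 0.1, 92.8]
force: [0.0, -0.1, 0.1]
grip_width: 0.0158
grasp_force: 60.0
time_s: 55.2
tool_pos: [0.5035, 0.2319, 0.1345]
tool_rot: [180.0, 0.0, 92.8]
force: [-0.8, -0.5, -0.8]
grip_width: 0.0157
grasp_force: 60.0
time_s: 55.45
tool_pos: [0.5043, 0.2322, 0.1345]
tool_rot: [-180.0, 0.0, 92.8]
force: [-1.6, -1.4, -0.4]
grip_width: 0.0154
grasp_force: 60.0
```

```bash

python3 -m pendant '[{"tx":0,"ty":0.04,"tz":0,"spin":0,"claw":1},{"tx":0,"ty":0,"tz":0,"spin":0,"claw":1}]'
python3 -m pendant '[{"tx":0,"ty":0.03,"tz":0,"spin":0,"claw":1},{"tx":0,"ty":0,"tz":0,"spin":0,"claw":1}]'
python3 -m pendant '[{"tx":0,"ty":0.03,"tz":0,"spin":0,"claw":1},{"tx":0,"ty":0,"tz":0,"spin":0,"claw":1}]'
python3 -m pendant '[{"tx":0,"ty":0.03,"tz":0,"spin":0,"claw":1},{"tx":0,"ty":0,"tz":0,"spin":0,"claw":1}]'
```

```text
time_s: 55.7
tool_pos: [0.507, 0.2327, 0.1349]
tool_rot: [179.9, -0.0, 92.8]
force: [-0.7, 0.8, 0.6]
grip_width: 0.0157
grasp_force: 60.0
time_s: 55.95
tool_pos: [0.5081, 0.2327, 0.1348]
tool_rot: [180.0, -0.0, 92.8]
force: [-2.4, 0.4, 1.7]
grip_width: 0.0157
grasp_force: 60.0
time_s: 56.2
tool_pos: [0.5087, 0.2327, 0.1345]
tool_rot: [-179.9, -0.0, 92.8]
force: [-5.2, 0.0, 3.3]
grip_width: 0.0157
grasp_force: 60.0
time_s: 56.45
tool_pos: [0.5093, 0.2328, 0.1342]
tool_rot: [-179.8, 0.0, 92.9]
force: [-6.7, 0.6, 4.8]
grip_width: 0.0155
grasp_force: 60.0
```

```bash

python3 -m pendant '[{"tx":0,"ty":-0.1,"tz":0,"spin":0,"claw":1},{"tx":0,"ty":0,"tz":-0.3,"spin":0,"claw":1},{"tx":0,"ty":0,"tz":-0.8,"spin":0,"claw":1},{"tx":0,"ty":0,"tz":-0.8,"spin":0,"claw":1},{"tx":0,"ty":0,"tz":-0.6,"spin":0,"claw":1},{"tx":0,"ty":0,"tz":0,"spin":0,"claw":1}]'
python3 -m pendant '[{"tx":-0.95,"ty":0.06,"tz":0,"spin":0,"claw":1},{"tx":-0.95,"ty":0.06,"tz":0,"spin":0,"claw":1},{"tx":-0.95,"ty":0.06,"tz":0,"spin":0,"claw":1},{"tx":-0.95,"ty":0.06,"tz":0,"spin":0,"claw":1},{"tx":-0.95,"ty":0.06,"tz":0,"spin":0,"claw":1},{"tx":-0.95,"ty":0.06,"tz":0,"spin":0,"claw":1},{"tx":-0.95,"ty":0.06,"tz":0,"spin":0,"claw":1},{"tx":-0.95,"ty":0.06,"tz":0,"spin":0,"claw":1},{"tx":-0.95,"ty":0.06,"tz":0,"spin":0,"claw":1},{"tx":-0.95,"ty":0.06,"tz":0,"spin":0,"claw":1}]'
python3 -m pendant '[{"tx":-0.95,"ty":0.06,"tz":0,"spin":-1,"claw":1},{"tx":-0.86,"ty":0,"tz":0,"spin":-1,"claw":1},{"tx":0,"ty":0,"tz":0.9,"spin":-0.1,"claw":1},{"tx":0,"ty":0,"tz":0.9,"spin":0,"claw":1},{"tx":0,"ty":0,"tz":0,"spin":0,"claw":1},{"tx":0,"ty":0,"tz":0,"spin":0,"claw":1},{"tx":0,"ty":0,"tz":0,"spin":0,"claw":1}]'
python3 - <<'E'
from h import *
print(env.get_obs()['tool_pos'],env.get_obs()['tool_rot'])
i=cams.camera_info('wrist'); im=cams.read_camera('wrist')[:,:,::-1]; cv2.imwrite('pics/raw_w12.png',im)
hsv=cv2.cvtColor(im,cv2.COLOR_BGR2HSV)
# template of hole+tip view from raw_w5 to compare
ref=cv2.imread('pics/raw_w5.png')
for nm,(x0,y0,x1,y1) in (('hole',(298,222,334,252)),('tip',(310,244,334,280))):
    r=cv2.matchTemplate(im[200:290,260:370],ref[y0:y1,x0:x1],cv2.TM_CCOEFF_NORMED); _,m,_,l=cv2.minMaxLoc(r); print(nm,m,'shift',l[0]+260-x0,l[1]+200-y0)
# case: window/door state: dark frame edges along case x in the top view
t=cams.read_camera('top')[:,:,::-1]; cv2.imwrite('pics/raw_t12.png',t)
t0=cv2.imread('pics/raw_top0.png'); print('case diff vs start',np.abs(t[185:340,155:245].astype(int)-t0[185:340,155:245]).mean(), 'vs open',np.abs(t[185:340,155:245].astype(int)-cv2.imread('pics/raw_t8.png')[185:340,155:245]).mean())
p=t0[235:285,180:220]; r=cv2.matchTemplate(cv2.resize(t[225:295,170:230],None,fx=4,fy=4,interpolation=2),cv2.resize(p,None,fx=4,fy=4,interpolation=2),cv2.TM_CCOEFF_NORMED); _,m,_,l=cv2.minMaxLoc(r); print('lip/slot shift px',m,l[0]/4-10,l[1]/4-10)
print('hook patch now/then',t[256:262,196:201].mean((0,1)),t0[256:262,196:201].mean((0,1)))
E
```

```text
time_s: 57.2
tool_pos: [0.5085, 0.2326, 0.2632]
tool_rot: [179.6, -0.2, 92.8]
force: [0.5, 1.1, -0.6]
grip_width: 0.0156
grasp_force: 60.0
time_s: 58.45
tool_pos: [0.5595, -0.2422, 0.2588]
tool_rot: [-180.0, 0.0, 92.8]
force: [0.6, 0.3, -0.2]
grip_width: 0.0154
grasp_force: 60.0
time_s: 59.32
tool_pos: [0.5711, -0.3314, 0.1719]
tool_rot: [179.8, 0.1, 101.2]
force: [0.9, 0.0, 0.1]
grip_width: 0.0153
grasp_force: 60.0
[ 0.57105513 -0.33142114  0.17193627] [1.79833886e+02 1.39251492e-01 1.01249851e+02]
hole 0.9499767422676086 shift 0 0
tip 0.9458367228507996 shift 1 -1
case diff vs start 24.021648745519713 vs open 35.72126642771804
lip/slot shift px 0.9986905455589294 0.0 0.0
hook patch now/then [146.73333333 158.1        161.56666667] [119.73333333 129.26666667 132.26666667]
```

```bash

python3 -m pendant '[{"tx":-0.01,"ty":-0.1,"tz":0,"spin":0,"claw":1},{"tx":0,"ty":0,"tz":0.4,"spin":0,"claw":1},{"tx":0,"ty":0,"tz":0.3,"spin":0,"claw":1},{"tx":0,"ty":0,"tz":0.2,"spin":0,"claw":1},{"tx":0,"ty":0,"tz":0,"spin":0,"claw":1}]'
python3 -m pendant '[{"tx":0,"ty":0,"tz":0.2,"spin":0,"claw":1},{"tx":0,"ty":0,"tz":0.16,"spin":0,"claw":1},{"tx":0,"ty":0,"tz":0.13,"spin":0,"claw":1},{"tx":0,"ty":0,"tz":0,"spin":0,"claw":1}]'
```

```text
time_s: 60.05
tool_pos: [0.5651, -0.3323, 0.1233]
tool_rot: [-179.9, 0.0, 101.2]
force: [2.0, -2.2, -2.1]
grip_width: 0.0153
grasp_force: 60.0
time_s: 60.55
tool_pos: [0.5653, -0.3323, 0.0997]
tool_rot: [180.0, 0.0, 101.2]
force: [2.4, -3.0, -2.1]
grip_width: 0.0157
grasp_force: 60.0
```

```bash

python3 -m pendant '[{"tx":0,"ty":0,"tz":0,"spin":0,"claw":0.7},{"tx":0,"ty":0,"tz":0,"spin":0,"claw":0.6},{"tx":0,"ty":0,"tz":0,"spin":0,"claw":0.4},{"tx":0,"ty":0,"tz":0,"spin":0,"claw":0.4},{"tx":0,"ty":0,"tz":-0.5,"spin":0,"claw":0.4},{"tx":0,"ty":0,"tz":-0.8,"spin":0,"claw":0.4},{"tx":0,"ty":0,"tz":-0.9,"spin":0,"claw":0.4},{"tx":0,"ty":0,"tz":-0.9,"spin":0,"claw":0.4},{"tx":0,"ty":0,"tz":0,"spin":0,"claw":0.4},{"tx":0,"ty":0,"tz":0,"spin":0,"claw":0.4}]'
python3 - <<'E'
from h import *
o=env.get_obs(); print(o['tool_pos'])
i=cams.camera_info('wrist'); im=cams.read_camera('wrist')[:,:,::-1]; ref=cv2.imread('pics/raw_w8.png')
# stick top face blob (bright pale wood) inside stand region
for n,q in(('now',im),('ref8',ref)):
    h=cv2.cvtColor(q,cv2.COLOR_BGR2HSV)[215:260,290:350]; m=((h[:,:,2]>205)&(h[:,:,1]<130)&(h[:,:,1]>60)).astype(np.uint8)
    k,_,st,c=cv2.connectedComponentsWithStats(m); b=1+np.argmax(st[1:,4]); print(n,st[b],c[b]+[290,215],at(i,*(c[b]+[290,215]),.118))
    r=cv2.matchTemplate(im[140:265,255:390],ref[200:250,295:345],cv2.TM_CCOEFF_NORMED)
_,mm,_,l=cv2.minMaxLoc(r); print('match',mm,l[0]+255-295,l[1]+140-200)
t=cams.read_camera('top')[:,:,::-1]; t8=cv2.imread('pics/raw_t8.png'); t0=cv2.imread('pics/raw_top0.png'); T=cams.camera_info('top')
q=cv2.cvtColor(t,cv2.COLOR_BGR2HSV); m=np.zeros(t.shape[:2],np.uint8); c=proj(T,[.6138,.0215,.01]); cv2.circle(m,tuple(int(x) for x in c),30,255,-1); m[q[:,:,1]<75]=0
k,_,st,cc=cv2.connectedComponentsWithStats(m); print('bowl beads',[(int(st[a,4]),((at(T,*cc[a],.018)[:2]-[.6138,.0215])*1e3).round()) for a in range(1,k) if st[a,4]>8])
for nm,(x0,y0,x1,y1) in {'candle':(270,272,310,312),'egg':(452,162,484,194),'tulip':(440,300,480,345),'doorlip':(180,235,220,285)}.items():
    r=cv2.matchTemplate(t[y0-8:y1+8,x0-8:x1+8],t0[y0:y1,x0:x1],cv2.TM_CCOEFF_NORMED); _,mm,_,l=cv2.minMaxLoc(r); print(nm,round(mm,3),l[0]-8,l[1]-8)
E
```

```text
time_s: 61.8
tool_pos: [0.565, -0.3317, 0.2544]
tool_rot: [-180.0, -0.1, 101.2]
force: [-0.2, 0.5, -0.8]
grip_width: 0.0524
grasp_force: 0.0
[ 0.56496068 -0.33166378  0.25441675]
now [ 23  10  20  19 349] [322.87965616 234.07449857] [ 0.56623269 -0.33604771  0.118     ]
ref8 [ 20  10  20  18 343] [319.77259475 233.54227405] [ 0.5639355  -0.33609968  0.118     ]
match 0.9663985371589661 3 1
bowl beads [(66, array([49., -8.])), (132, array([30., 32.])), (75, array([ 38., -31.])), (67, array([-5., -1.])), (76, array([-16., -46.])), (70, array([-42., -22.]))]
candle 0.373 0 0
egg 0.999 0 0
tulip 0.082 -8 -5
doorlip 0.999 0 0
```

```bash

python3 -m pendant '[{"tx":0.9,"ty":0.1,"tz":-0.5,"spin":0,"claw":0.4},{"tx":0.9,"ty":0.1,"tz":-0.5,"spin":0,"claw":0.4},{"tx":0.9,"ty":0.1,"tz":0,"spin":0,"claw":0.4},{"tx":0.9,"ty":0.1,"tz":0,"spin":0,"claw":0.4},{"tx":0.9,"ty":0.1,"tz":0,"spin":0,"claw":0.4},{"tx":0.9,"ty":0.1,"tz":0,"spin":0,"claw":0.4},{"tx":0.9,"ty":0.1,"tz":0,"spin":0,"claw":0.4},{"tx":0.9,"ty":0.1,"tz":0,"spin":0,"claw":0.4},{"tx":0.9,"ty":0.1,"tz":0,"spin":0,"claw":0.4},{"tx":0.9,"ty":0.1,"tz":0,"spin":0,"claw":0.4}]'
python3 -m pendant '[{"tx":0.9,"ty":0,"tz":0,"spin":0,"claw":0.4},{"tx":0.9,"ty":0,"tz":0,"spin":0,"claw":0.4},{"tx":0.9,"ty":0,"tz":0,"spin":0,"claw":0.4},{"tx":0.9,"ty":0,"tz":0,"spin":0,"claw":0.4},{"tx":0.9,"ty":0,"tz":0,"spin":0,"claw":0.4},{"tx":0,"ty":0,"tz":0,"spin":0,"claw":0.4},{"tx":0,"ty":0,"tz":0,"spin":0,"claw":0.4}]'
python3 - <<'E'
from h import *
print(env.get_obs()['tool_pos'])
t=cams.read_camera('top')[:,:,::-1]; t0=cv2.imread('pics/raw_top0.png'); s=cams.read_camera('scene')[:,:,::-1]; s0=cv2.imread('pics/raw_scene0.png')
for nm,a,b,(x0,y0,x1,y1) in [('candle',t,t0,(270,272,310,312)),('egg',t,t0,(452,162,484,194)),('tulip',t,t0,(440,300,480,345)),('stick',t,t0,(445,215,492,258)),('s-candle',s,s0,(230,240,268,285)),('s-tulip',s,s0,(314,355,365,415)),('s-stick',s,s0,(395,305,455,370)),('s-bowl',s,s0,(280,198,350,255))]:
    r=cv2.matchTemplate(a[y0-8:y1+8,x0-8:x1+8],b[y0:y1,x0:x1],cv2.TM_CCOEFF_NORMED); _,mm,_,l=cv2.minMaxLoc(r); print(nm,round(mm,3),l[0]-8,l[1]-8)
E
```

```text
time_s: 63.15
tool_pos: [0.5256, 0.1206, 0.3038]
tool_rot: [-179.9, 0.0, 101.3]
force: [-0.1, -0.6, 0.2]
grip_width: 0.0521
grasp_force: 0.0
time_s: 64.03
tool_pos: [0.4826, 0.3388, 0.3039]
tool_rot: [-179.9, 0.1, 101.2]
force: [0.1, -0.4, -0.8]
grip_width: 0.0523
grasp_force: 0.0
[0.48259936 0.33883071 0.30387382]
candle 0.999 0 0
egg 0.999 0 0
tulip 0.999 0 0
stick 0.991 0 0
s-candle 1.0 0 0
s-tulip 0.999 0 0
s-stick 0.996 0 0
s-bowl 0.707 0 0
```

```bash
python3 -c "
from cell import env
print(env.sign_off())"
```

```text
the job is handed in; nothing more can be done
None
```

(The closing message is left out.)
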